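# Level the gel casting table and load it with the clamped glass plates

## Robot

A 6-joint arm with a two-finger parallel gripper is mounted at the origin on the work surface. World frame = base frame: x ahead of the robot, y to its left, z up, the work surface at z = 0. Lengths are in m, angles in rad, forces in N, time in s.
With the tool pointing down it reaches from about 0.25 to 0.725 m from the base axis. Payload 4 kg.
Tool frame: the origin (TCP) lies midway between the tips of the shut fingers; the grasp point (between the pads) lies 19 mm behind it; z points along the fingers, y is the direction in which the jaws open and shut (so a half turn about z gives the same grasp; the last joint's range is limited). The gripper opens to 85 mm and grips with 20 to 120 N. Pads are 22 mm wide; open, the fingers measure 114 mm over their backs; the gripper's body (76 mm by 85 mm) begins 54 mm behind the grasp point. The pads swing forward as they close: fully open they stand 13 mm farther back than shut.
Start: joints at [1.219, 0.241, 0.005, 1.335, 0, 1.571], TCP at [0.172, 0.469, 0.231] pointing down, gripper open.
Joint ranges: [-2.72, 2.72], [-1.05, 1.87], [-1.09, 1.28], [-1.99, 2.15], [-1.42, 1.44], [-3.14, 3.14]. Speed limits (rad/s): [2.79, 2.79, 3.14, 3.14, 3.14, 3.14].

## Interface

Orientations are given as a unit quaternion [x, y, z, w].
In Python, from workcell import bot, eyes, job gives the robot as it stands.
- The arm moves only by the shell command python3 -m crank 'ROWS'. ROWS is a JSON object of lists of equal length, an entry for each row: "dr": the turn, a rotation vector about the tool's x, y, z in rad, a list of three; "travel": the shift along the tool's x, y, z in m, a list of three; "hand": the finger opening in m, from 0 to 0.0854. In form: {"dr": [[wx, wy, wz], ...], "travel": [[x, y, z], ...], "hand": [hand, ...]}. A call has 1 to 10 rows; each row is the pose to reach, as a shift and turn from the pose commanded when the call began, along the tool's axes at that moment; what a row does not reach only later rows make up. A row lasts 1/8 s, in which the tool goes at most 62.5 mm and 10.7 degrees, less where a joint would pass 70% of its speed; a pose out of reach is approached as far as the arm can. A call with a gripper value outside its range is refused whole. The fingers move at their own pace and stop on an object; the grip force is fixed at half the most. Time passes only in rows, so rows that repeat a pose let the fingers close. It gives the time, the measured TCP pose, the force and the opening at its end, in the units of the state.
- bot.get_obs(): the state, without advancing time (a new reading comes with each control period).
- eyes.camera(name): name is "side" or "top"; returns a dict with "color" (420x560x3 uint8, red, green, blue), "K" (3x3 intrinsics, pixels), "R" (3x3) and "t" (3): a world point X has camera coordinates R X + t. Camera axes: x right, y down, z forward; pixel columns grow to the right and rows downward; lengths in m; the calibration is good to about 2 mm. A picture is of the moment at which its call begins. There is no depth.
- job.job_done(): hands the job in, once; it reports no verdict.
The state is a dict: "clock": time; "joint_pos": joint angles; "joint_vel": joint speeds; "tau": joint torques, N m; "eef_pos": TCP position; "tool_rot": TCP orientation; "ft_force": force on the tool from outside, world axes, zero at the start; "ft_torque": the same for the moment, N m; "grip_width": finger opening in m.
Only numpy, scipy, OpenCV 4.12 (cv2) and the standard library are available. Lean on these libraries where they do the work, as an engineer would, in place of code of your own. Each camera call takes 0.05 s, during which the arm holds its last target.

## Task

First level the gel casting table: turn its two foot-screw knobs until the bubble in each of its two vials lies wholly between the two black lines, and keep it so. Then lift the clamp bar of the stand beside it right up, slide the glass plates (two or three) out from beneath it and lay them all flat on the casting table, side by side and not on one another. Last, swing the empty clamp bar down again, and leave the other things on the bench where they are.

Things in the scene. Friction and masses are not known exactly. Their poses are not given: they have to be found in the camera images.
- table_top (a point): Centre of the casting table's top face: bare aluminium slab 200 (x) by 260 (y) by 10 mm, top 40 mm above the bench; z is its normal. Fixed, left or right of robot, yaw to 0.15; only its screws tilt it (under 0.03 rad). In its frame, mm: vials (55, 50) and (55, -50), left knob (-110, 140), right knob (-110, -140). Free for plates: x -95 to 15, y -125 to 125; three fit along x at x -45, y -80, 0, 80.
- vial_left (a point): Mid-length of the left tube vial, in line with the bubble: yellow-green tube 16 mm thick on a black foot 88 x 22 mm, at the back of the casting table at 45 degrees, along (-0.71, 0.71) of the table's x, y; it stands 15 mm above the slab. Two black lines across it, 22 mm apart, mark its middle. Axes as table_top.
- vial_right (a point): Mid-length of the right tube vial, the mirror image of the left one, along (-0.71, -0.71) of the table's x, y.
- bubble_left (a point): Centre of the left vial's pale bubble, 14 mm long, which runs along the vial to the table's higher side. Only the left knob moves it: 1 rad clockwise (seen from above) raises the table there and moves it 10 mm in (-0.71, 0.71) of the table's x, y, towards that knob; anticlockwise back. It starts up to 25 mm off. Wholly between the lines: within 4 mm of the vial's middle.
- bubble_right (a point): The right vial's bubble: likewise, moved only by the right knob, 1 rad clockwise moves it 10 mm in (-0.71, -0.71) of the table's x, y, towards the right knob. It may start near the middle.
- screw_left_grip (a point): Middle of the left foot-screw knob (table's +y side): black fluted round knob, 36 mm diameter, 26 mm tall, axis z upright, centre 25 mm above the slab's top; grasp from above across it at any yaw. Turns stiffly (0.06 N m), stays where left, stops 3 rad either side of level. It starts up to 2.5 rad from level, so a second grasp may be needed.
- screw_right_grip (a point): Middle of the right foot-screw knob (table's -y side), same as the left.
- bed_centre (a point): Middle place of the clamp stand: point on its flat grey bed (200 x 300 x 12 mm, fixed to the bench), 12 mm above the bench. The other places are at y = +85 and -85 mm. From x = 5 mm back, low white guides (7 mm tall, 50 mm apart) flank each plate, a stop is behind; the front half is free to grasp; slide out towards -x. The bed reaches 90 mm to -x, 110 to +x, 150 to each side. Left or right of the robot, yaw to 0.15.
- bar_hinge (a point): Middle of the clamp bar's hinge axis (along y of the stand), 29 mm above the bench and 105 mm behind (+x of) bed_centre. Axes as bed_centre.
- bar_handle (a point): Middle of the clamp bar's handle: black rod, 12 mm thick, 64 mm long along the stand's y, 40 mm above the bar on two thin stems 29 mm either side of this point; grasp it from above between them, closing along the stand's x. Bar down: it is 75 mm in front (-x) of and 40 mm above the hinge axis. The bar is round, 12 mm thick, 274 mm long, 75 mm from the hinge, when down 1 mm over the plates.
- clamp_bar (a joint): Clamp bar angle in rad: 0 is down over the plates, 1.4 is the stop fully up (it swings up and back towards +x). Counts as lifted above 1.0, as down below 0.1. It stays where it is left (hinge friction 0.25 N m).
- plate0_centre (a point): Glass plate, 100 x 46 x 10 mm (long in its own x, 46 mm wide in y), about 115 g, plain greenish glass, all alike. The point is its centre, half-way up. It starts flat in one of the clamp stand's three places, long side along the stand's x, beneath the clamp bar. Two or three plates are present; an absent one reads None.
- plate1_centre (a point): Glass plate, 100 x 46 x 10 mm (long in its own x, 46 mm wide in y), about 115 g, plain greenish glass, all alike. The point is its centre, half-way up. It starts flat in one of the clamp stand's three places, long side along the stand's x, beneath the clamp bar. Two or three plates are present; an absent one reads None.
- plate2_centre (a point): Glass plate, 100 x 46 x 10 mm (long in its own x, 46 mm wide in y), about 115 g, plain greenish glass, all alike. The point is its centre, half-way up. It starts flat in one of the clamp stand's three places, long side along the stand's x, beneath the clamp bar. Two or three plates are present; an absent one reads None.
- marker: Bystander: marker pen lying on the bench, 120 mm long, 16 mm thick. Leave alone.
- reagent: Bystander: reagent bottle, 52 mm diameter, 110 mm tall. Leave alone.
- timer: Bystander: flat white timer, 60 x 65 x 20 mm. Leave alone.
- dish: Bystander: closed flat dish, 90 mm diameter, 15 mm tall. Leave alone.
Things that resemble listed ones, but are neither listed nor needed, are in the scene too. What is shaped like the part that bears plate1_centre but green is not meant. Leave any orange look-alike of the part that bears plate0_centre alone.

How it is judged:
By the outcome, as a careful person would: the job done as asked, in the order asked, and still so for the second after the job is handed in, with the robot touching nothing.
Of plate0, plate1, plate2 only 2 to 3 are there at a start; the rules pass over those that are not, and their reading is None.
At some moment in a run one of plate0, plate1, plate2 may be knocked a few centimetres aside while the robot is not near it.
Once in a run the grip may slacken for a moment while it holds something.
It also fails if it takes over 210 s, if anything falls off the work surface, if the arm or the gripper's body presses on something with over 40 N, if the wrist force passes 120 N, or if a joint passes its speed limit or range.

## Working session

There is one attempt and no reset: what is moved stays moved. The work goes in short steps, Python scripts to look and compute and a shell command to move; the robot and the scene stay as the last step left them, time stands still between calls to the robot, and variables do not carry over. Pictures are saved under pics/ and viewed, and the job is handed in when it is done.

```bash
ls; mkdir -p pics
python3 - <<'E'
from workcell import bot,eyes,job
import cv2
o=bot.get_obs()
for k,v in o.items(): print(k,v)
for n in("side","top"):
    c=eyes.camera(n); cv2.imwrite(f"pics/{n}0.png",c["color"][:,:,::-1]); print(n,c["K"],c["R"],c["t"])
E
```

```text
pics
clock 0.0
joint_pos [1.21902397e+00 2.41422417e-01 3.71464724e-03 1.33524466e+00
 4.67783020e-05 1.57088123e+00]
joint_vel [-0.00170007 -0.00021087 -0.00156182  0.00152715  0.00044768  0.00215148]
tau [ 5.55228835e-04 -3.72310817e+01  2.52411532e+01  1.69167953e-02
  1.83410734e-04 -1.31630463e-05]
eef_pos [0.17204196 0.46877145 0.23040463]
tool_rot [ 1.75022433e-01  9.84563855e-01 -1.05733523e-03 -2.11621572e-04]
ft_force [-0.83097176  1.08573229  0.01111715]
ft_torque [0.00388512 0.01234984 0.01300848]
grip_width 0.08569089511472745
side [[448.82365576   0.         277.14879287]
 [  0.         448.82365576 210.986004  ]
 [  0.           0.           1.        ]] [[ 0.83725347 -0.5466682  -0.01266928]
 [-0.40030955 -0.59698432 -0.69524239]
 [ 0.37250354  0.58716574 -0.71866369]] [-0.4113255   0.29298421  0.97522255]
top [[450.43874497   0.         277.14588976]
 [  0.         450.43874497 210.74832422]
 [  0.           0.           1.        ]] [[-6.54536523e-04 -9.99990308e-01 -4.35384673e-03]
 [-9.80427727e-01  1.49889789e-03 -1.96873629e-01]
 [ 1.96878247e-01  4.13977107e-03 -9.80419205e-01]] [0.04172408 0.52922215 1.29583687]
```

View pics/side0.png

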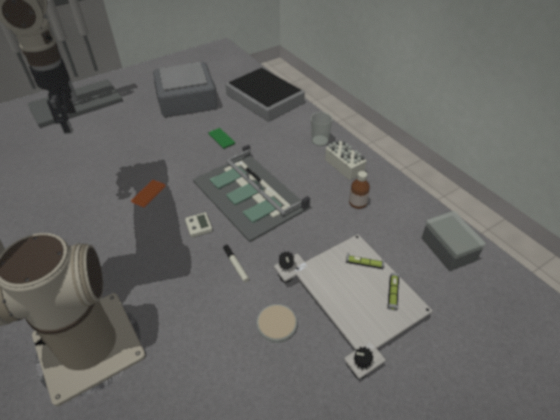

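View pics/top0.png

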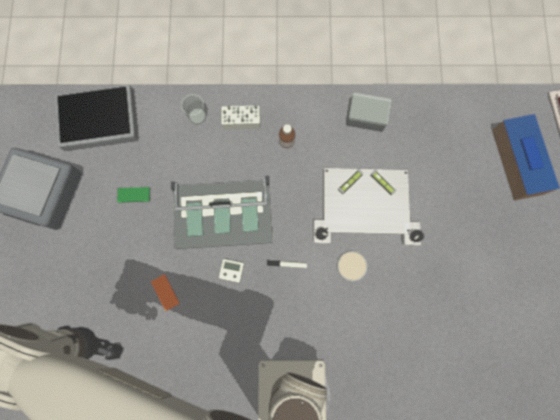

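Three plates are on the stand (left). The casting table is to the right, with its knobs near (322,233) and (416,236) in the top view. I'll enlarge the crops.

```bash
cat > h.py <<'E'
from workcell import bot,eyes,job
import cv2, numpy as np
from scipy.spatial.transform import Rotation as Rot
def snap(n,tag,box=None,s=1,pic=True):
    c=eyes.camera(n); im=c["color"][:,:,::-1]
    if box: x0,y0,x1,y1=box; im=im[y0:y1,x0:x1]
    if s!=1: im=cv2.resize(im,None,fx=s,fy=s,interpolation=cv2.INTER_CUBIC)
    cv2.imwrite(f"pics/{tag}.png",im); return c
def proj(c,X):
    X=np.atleast_2d(X); p=(c["R"]@X.T).T+c["t"]; q=(c["K"]@p.T).T; return q[:,:2]/q[:,2:]
def unproj(c,uv,z):
    d=c["R"].T@np.linalg.solve(c["K"],np.array([uv[0],uv[1],1.])); o=-c["R"].T@c["t"]
    return o+d*(z-o[2])/d[2]
def tri(c1,u1,c2,u2):
    A=[];b=[]
    for c,u in((c1,u1),(c2,u2)):
        d=c["R"].T@np.linalg.solve(c["K"],np.array([u[0],u[1],1.]));d/=np.linalg.norm(d);o=-c["R"].T@c["t"]
        P=np.eye(3)-np.outer(d,d);A.append(P);b.append(P@o)
    return np.linalg.lstsq(np.vstack(A),np.hstack(b),rcond=None)[0]
def st():
    o=bot.get_obs(); R=Rot.from_quat(o["tool_rot"]).as_matrix()
    print("t",round(o["clock"],2),"p",np.round(o["eef_pos"],4),"x",np.round(R[:,0],3),"y",np.round(R[:,1],3),"z",np.round(R[:,2],3),"g",round(o["grip_width"],4),"F",np.round(o["ft_force"],1),"q",np.round(o["joint_pos"],2))
    return o,R
E
python3 - <<'E'
from h import *
snap("top","t1",(305,155,435,250),6); snap("top","t2",(165,170,285,260),6); snap("side","s1",(270,225,440,380),4.5); snap("side","s2",(180,140,320,240),5)
E
```

```text
(no output)
```

View pics/t1.png

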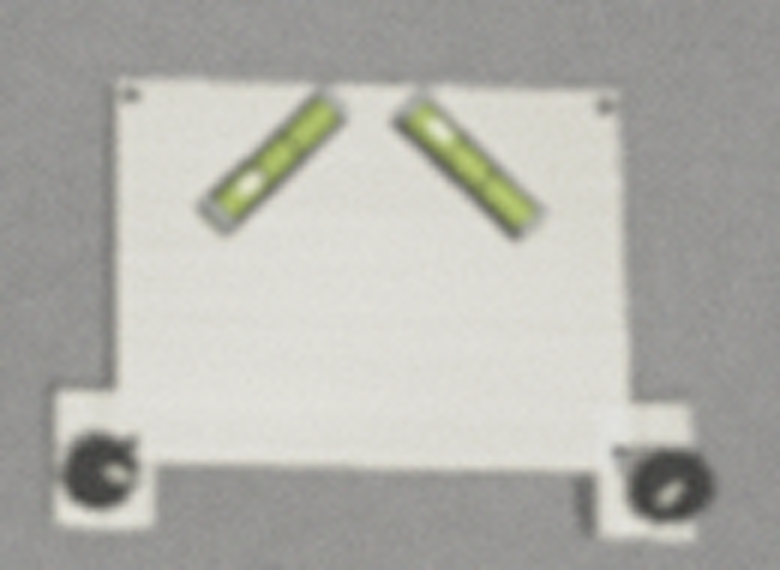

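View pics/t2.png

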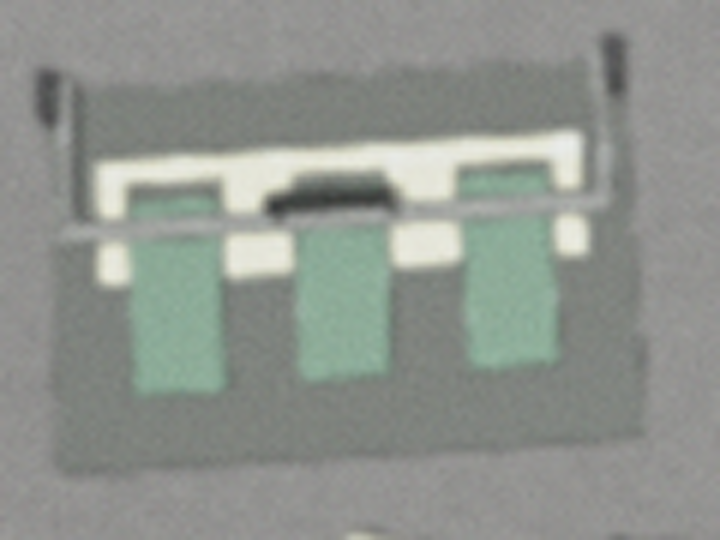

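View pics/s1.png

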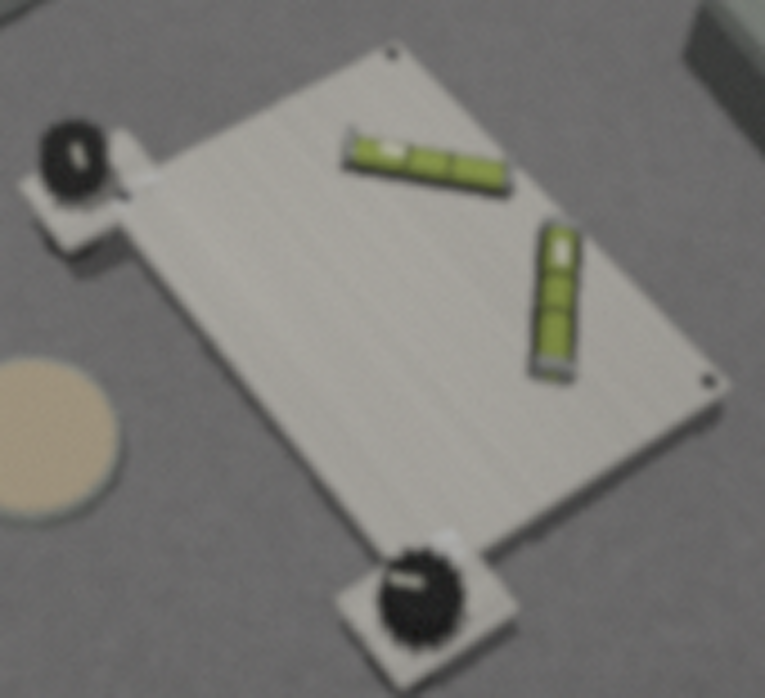

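View pics/s2.png

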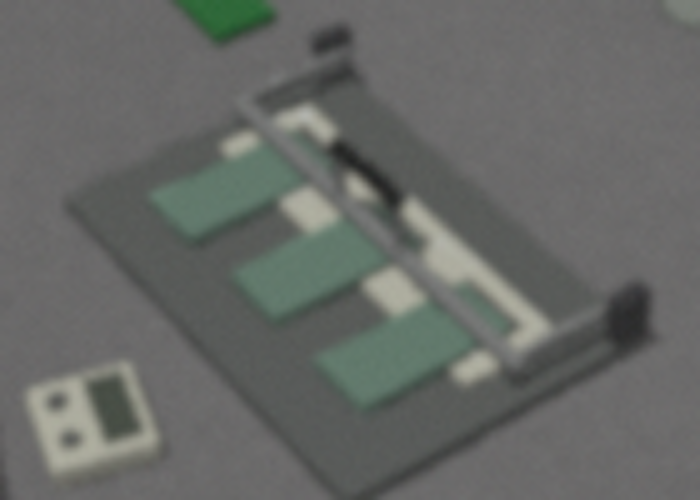

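```bash
cat > fit.py <<'E'
from h import *
from scipy.optimize import least_squares
import json
T=eyes.camera("top");S=eyes.camera("side")
def cr(p,s,o): return (np.array(p)+.5)/s-.5+np.array(o)
def fit(obs,x0):
    def W(p,X): 
        c,s=np.cos(p[2]),np.sin(p[2]); return np.array([p[0]+c*X[0]-s*X[1],p[1]+s*X[0]+c*X[1],X[2]])
    f=lambda p:np.concatenate([(proj(c,W(p,X))[0]-u) for c,u,X in obs])
    r=least_squares(f,x0,loss="soft_l1"); print(np.round(r.x,4)); print(np.round(r.fun.reshape(-1,2),1).tolist()); return r.x
a=lambda x,y:cr((x,y),6,(305,155)); b=lambda x,y:cr((x,y),4.5,(270,225))
tab=fit([(T,a(117,80),(.1,.13,.04)),(T,a(620,92),(.1,-.13,.04)),(T,a(98,470),(-.11,.14,.078)),(T,a(672,485),(-.11,-.14,.078)),
(S,b(395,38),(.1,.13,.04)),(S,b(730,385),(.1,-.13,.04)),(S,b(73,155),(-.11,.14,.078)),(S,b(420,592),(-.11,-.14,.078)),(T,a(272,160),(.055,.05,.055)),(T,a(470,165),(.055,-.05,.055))],[.5,-.2,0])
a=lambda x,y:cr((x,y),6,(165,170)); b=lambda x,y:cr((x,y),5,(180,140))
sta=fit([(T,a(60,475),(-.09,.15,.012)),(T,a(645,437),(-.09,-.15,.012)),(T,a(333,200),(.03,0,.069)),(T,a(344,378),(-.045,0,.022)),(T,a(180,392),(-.045,.085,.022)),(T,a(513,365),(-.045,-.085,.022)),
(S,b(68,203),(-.09,.15,.012)),(S,b(340,498),(-.09,-.15,.012)),(S,b(367,173),(.03,0,.069))],[.5,.2,0])
E
python3 fit.py
```

```text
[ 0.5637 -0.2295 -0.0229]
[[-0.5, -0.2], [0.2, -0.5], [0.3, 0.5], [1.2, 0.0], [-0.4, 1.3], [0.6, 0.0], [-1.0, -1.5], [-0.6, -2.3], [0.5, -0.1], [0.6, -0.3]]
[0.5183 0.2102 0.0584]
[[-0.6, 0.2], [0.5, 0.7], [-0.5, 0.6], [0.5, -1.7], [-0.2, -2.4], [0.3, -1.2], [-1.7, -1.3], [0.3, 1.4], [-0.6, 0.6]]
```

```bash
cat >> fit.py <<'E'
print("no plates")
sta=fit([(T,a(60,475),(-.09,.15,.012)),(T,a(645,437),(-.09,-.15,.012)),(T,a(333,200),(.03,0,.069)),
(S,b(68,203),(-.09,.15,.012)),(S,b(340,498),(-.09,-.15,.012)),(S,b(367,173),(.03,0,.069)),(T,a(47,95),(.105,.15,.035)),(T,a(613,62),(.105,-.15,.035))],[.5,.2,0])
for u in((344,378),(180,392),(513,365)): print(unproj(T,a(*u),.022))
def knob(c,uv,w=14):
    im=c["color"].astype(int).max(2); x0,y0=int(uv[0])-w,int(uv[1])-w
    k=(im[y0:y0+2*w,x0:x0+2*w]<75).astype(np.uint8); n,l,s,ce=cv2.connectedComponentsWithStats(k)
    i=1+s[1:,4].argmax(); return ce[i]+[x0,y0],s[i]
for pt,ps in(((321,233),(286,260)),((416,236),(363,357))):
    A=knob(T,pt);B=knob(S,ps); print(A,B,tri(T,A[0],S,B[0]))
E
python3 fit.py|tail -12
```

```text
[ 0.5637 -0.2295 -0.0229]
[[-0.5, -0.2], [0.2, -0.5], [0.3, 0.5], [1.2, 0.0], [-0.4, 1.3], [0.6, 0.0], [-1.0, -1.5], [-0.6, -2.3], [0.5, -0.1], [0.6, -0.3]]
[0.5183 0.2102 0.0584]
[[-0.6, 0.2], [0.5, 0.7], [-0.5, 0.6], [0.5, -1.7], [-0.2, -2.4], [0.3, -1.2], [-1.7, -1.3], [0.3, 1.4], [-0.6, 0.6]]
no plates
[0.5192 0.2101 0.0587]
[[-0.5, -0.1], [0.6, 0.3], [-0.5, 0.3], [-1.4, -1.4], [0.7, 1.3], [-0.3, 0.5], [-1.0, -0.8], [2.1, -1.0]]
[0.46808637 0.20897003 0.022     ]
[0.4610459  0.29175343 0.022     ]
[0.47462231 0.12352219 0.022     ]
(array([319.125, 231.125]), array([11, 10,  3,  5,  8], dtype=int32)) (array([285.81773399, 260.24137931]), array([  7,   6,  15,  18, 203], dtype=int32)) [ 0.46495361 -0.08218811  0.05790014]
(array([416.28947368, 235.        ]), array([ 9, 10, 12,  9, 38], dtype=int32)) (array([363.60299625, 358.33333333]), array([  6,   5,  18,  21, 267], dtype=int32)) [ 0.45497579 -0.36899597  0.05749946]
```

```bash
cat >> fit.py <<'E'
print("K")
def knob(c,uv,th,w=12):
    im=c["color"].astype(int).max(2); x0,y0=int(uv[0])-w,int(uv[1])-w
    k=(im[y0:y0+2*w,x0:x0+2*w]<th).astype(np.uint8); k=cv2.morphologyEx(k,cv2.MORPH_CLOSE,np.ones((5,5)));k=cv2.morphologyEx(k,cv2.MORPH_OPEN,np.ones((4,4))); n,l,s,ce=cv2.connectedComponentsWithStats(k)
    i=1+s[1:,4].argmax(); return ce[i]+[x0,y0],s[i]
for pt,ps,X in(((321,233),(286,260),(.4569,-.087)),((416,236),(363,357),(.4505,-.367))):
  for th in(85,100,115):
    A=knob(T,pt,th);B=knob(S,ps,min(th,85)); print(A,B,tri(T,A[0],S,B[0]))
  print(proj(T,[*X,.065]),proj(S,[*X,.065]))
E
python3 fit.py|sed -n '/^K/,$p'
```

```text
K
(array([321.64179104, 234.1641791 ]), array([ 9,  9,  8,  9, 67], dtype=int32)) (array([286.92887029, 261.25523013]), array([  6,   4,  15,  20, 239], dtype=int32)) [ 0.4583361  -0.09011215  0.06560649]
(array([321.8   , 234.2375]), array([ 9,  9,  9, 10, 80], dtype=int32)) (array([286.92887029, 261.25523013]), array([  6,   4,  15,  20, 239], dtype=int32)) [ 0.45804051 -0.09051685  0.06624778]
(array([322.04081633, 233.95918367]), array([ 8,  8, 11, 11, 98], dtype=int32)) (array([286.92887029, 261.25523013]), array([  6,   4,  15,  20, 239], dtype=int32)) [ 0.45830515 -0.09099494  0.06679413]
[[320.81662668 234.03787433]] [[284.83991081 261.03828393]]
(array([417.24468085, 236.55319149]), array([ 8,  8, 11, 10, 94], dtype=int32)) (array([364.24375, 358.5875 ]), array([  5,   4,  19,  20, 320], dtype=int32)) [ 0.45150327 -0.37094218  0.062595  ]
(array([417.41666667, 236.49074074]), array([  8,   8,  12,  10, 108], dtype=int32)) (array([364.24375, 358.5875 ]), array([  5,   4,  19,  20, 320], dtype=int32)) [ 0.45143386 -0.37118304  0.06318846]
(array([417.40601504, 236.44360902]), array([  7,   7,  14,  12, 133], dtype=int32)) (array([364.24375, 358.5875 ]), array([  5,   4,  19,  20, 320], dtype=int32)) [ 0.45153784 -0.37116801  0.06307454]
[[416.4966788  236.07964904]] [[361.56046416 356.99468585]]
```

```bash
cat > bub.py <<'E'
from h import *
import sys
tab=(0.5645,-0.232,-0.0229)
def W(X):
    c,s=np.cos(tab[2]),np.sin(tab[2]); return np.array([tab[0]+c*X[0]-s*X[1],tab[1]+s*X[0]+c*X[1],X[2]])
def strip(n,side,tag):
    c=eyes.camera(n); d=np.array([-.7071,.7071*side,0]); e=np.array([.7071,.7071*side,0])
    z=.050
    # warp: vial-aligned strip 100 mm x 40 mm, 8px/mm ; u along +toward knob
    src=[];dst=[]
    for a in(-.05,.05):
        for b in(-.02,.02):
            P=W(np.array([.055,.05*side,z])+a*d+b*e); src.append(proj(c,P)[0]); dst.append(((a+.05)*8000-.5,(b+.02)*8000-.5))
    M=cv2.getPerspectiveTransform(np.float32(src),np.float32(dst))
    return cv2.warpPerspective(c["color"][:,:,::-1],M,(800,320),flags=cv2.INTER_CUBIC)[80:240]
ims=[]
for n in("top","side"):
    for s in(1,-1):
        im=strip(n,s,"");
        for k in range(0,800,80): cv2.line(im,(k,0),(k,10),(0,0,255),1)
        cv2.line(im,(400,0),(400,14),(255,0,0),2); ims.append(im)
cv2.imwrite(f"pics/{sys.argv[1]}.png",np.vstack(ims)[:600+40][:640])
E
python3 bub.py b0; python3 -c "
import cv2;im=cv2.imread('pics/b0.png');cv2.imwrite('pics/b0.png',cv2.resize(im,(740,592)))"
```

```text
(no output)
```

View pics/b0.png

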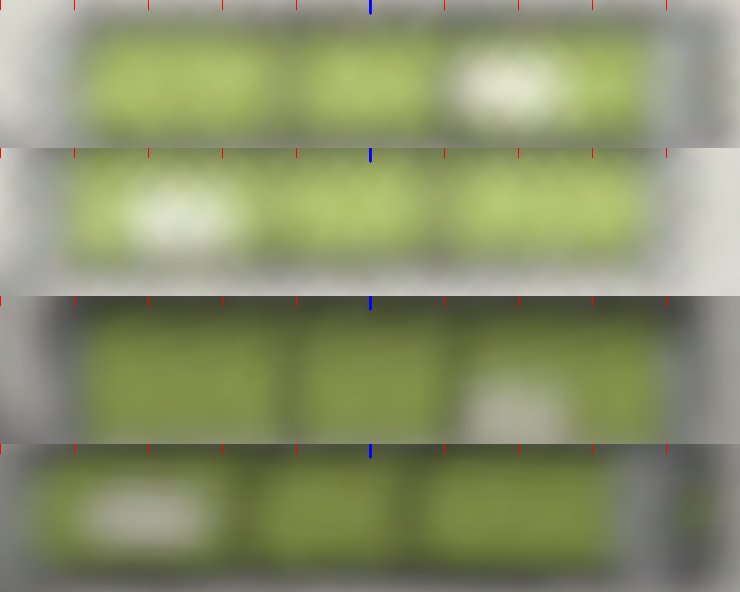

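```bash
cat > go.py <<'E'
# usage: go.py x y z [psi_deg]  -> travel in tool axes and dr (tool kept pointing straight down, tool y at angle psi)
from h import *
import sys
o,R=st(); a=[float(v) for v in sys.argv[1:]]
p=np.array(a[:3]); print("travel",np.round(R.T@(p-o["eef_pos"]),4))
psi0=np.degrees(np.arctan2(R[1,1],R[0,1])); psi=np.radians(a[3] if len(a)>3 else psi0)
y=np.array([np.cos(psi),np.sin(psi),0]);z=np.array([0,0,-1.]);x=np.cross(y,z)
Rt=np.column_stack([x,y,z]); print("psi0",round(psi0,1),"dr",np.round(Rot.from_matrix(R.T@Rt).as_rotvec(),4))
E
python3 go.py .458 -.09 .2
```

```text
t 0.8 p [0.1723 0.4694 0.2313] x [-0.939  0.345 -0.   ] y [0.345 0.939 0.   ] z [ 0.  0. -1.] g 0.0857 F [ 0.6 -0.3 -0.6] q [ 1.22  0.24  0.01  1.34 -0.    1.57]
travel [-0.461  -0.4267  0.0313]
psi0 69.8 dr [ 0.  0. -0.]
```

```bash
python3 -m crank '{"dr":[[0,0,0.84],[0,0,0.84],[0,0,0.84],[0,0,0.84],[0,0,0.84],[0,0,0.84],[0,0,0.84],[0,0,0.84],[0,0,0.84],[0,0,0.84]],"travel":[[-0.461,-0.427,0.08],[-0.461,-0.427,0.08],[-0.461,-0.427,0.08],[-0.461,-0.427,0.08],[-0.461,-0.427,0.08],[-0.461,-0.427,0.08],[-0.461,-0.427,0.08],[-0.461,-0.427,0.08],[-0.461,-0.427,0.08],[-0.461,-0.427,0.08]],"hand":[0.085,0.085,0.085,0.085,0.085,0.085,0.085,0.085,0.085,0.085]}'; python3 go.py .458 -.09 .1 21.6
```

```text
clock: 2.05
eef_pos: [0.455, -0.085, 0.1525]
tool_rot: [0.561, 0.828, 0.0, 0.0]
ft_force: [0.4, 1.2, -0.0]
grip_width: 0.0848
t 2.05 p [ 0.455  -0.085   0.1525] x [-0.37   0.929 -0.   ] y [0.929 0.37  0.001] z [ 0.001  0.    -1.   ] g 0.0848 F [ 0.4  1.2 -0. ] q [-0.18  0.22 -0.24  1.11  0.    1.01]
travel [-0.0057  0.0008  0.0525]
psi0 21.7 dr [0.0012 0.0004 0.0016]
```

```bash
python3 -m crank '{"dr":[[0,0,0],[0,0,0],[0,0,0]],"travel":[[-0.0055,0.001,0.055],[-0.0055,0.001,0.055],[-0.0055,0.001,0.055]],"hand":[0.085,0.085,0.085]}'
python3 - <<'E'
from h import *
st(); snap("side","s3",(230,190,370,310),5); snap("top","t3",(270,180,370,260),7)
E
```

```text
clock: 2.42
eef_pos: [0.4572, -0.0872, 0.0983]
tool_rot: [0.561, 0.828, 0.0, 0.0]
ft_force: [0.1, -0.4, 0.4]
grip_width: 0.085
t 2.42 p [ 0.4572 -0.0872  0.0983] x [-0.371  0.929  0.   ] y [0.929 0.371 0.   ] z [ 0.  0. -1.] g 0.085 F [ 0.1 -0.4  0.4] q [-0.19  0.28 -0.31  0.98  0.    1.  ]
```

View pics/s3.png

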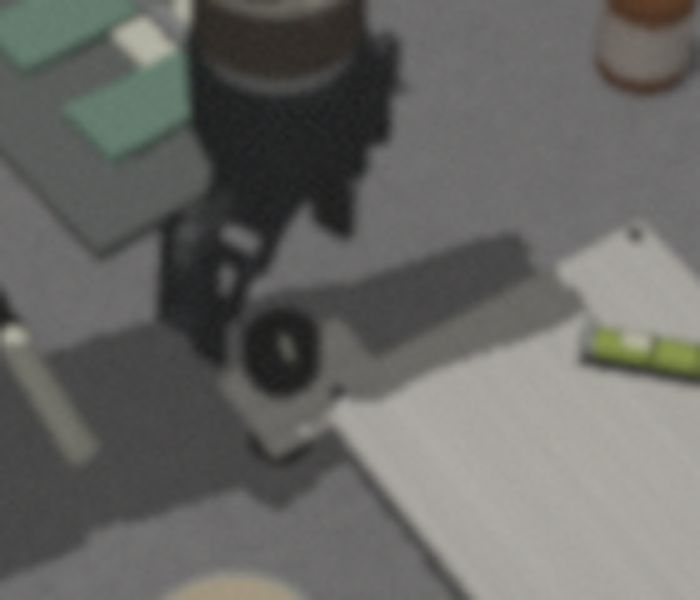

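```bash
python3 -m crank '{"dr":[[0,0,0],[0,0,0],[0,0,0],[0,0,0],[0,0,0],[0,0,0],[0,0,0],[0,0,0]],"travel":[[-0.003,0,0.03],[-0.003,0,0.052],[-0.003,0,0.052],[-0.003,0,0.052],[-0.003,0,0.052],[-0.003,0,0.052],[-0.003,0,0.052],[-0.003,0,0.052]],"hand":[0.085,0.085,0.085,0.02,0.02,0.02,0.02,0.02]}'
python3 - <<'E'
from h import *
st(); snap("side","s4",(230,190,370,310),5)
E
```

```text
clock: 3.52
eef_pos: [0.4595, -0.0903, 0.0466]
tool_rot: [0.561, 0.828, 0.001, 0.001]
ft_force: [0.7, 0.8, 6.3]
grip_width: 0.0346
t 3.52 p [ 0.4595 -0.0903  0.0466] x [-0.37   0.929 -0.001] y [0.929 0.37  0.003] z [ 0.003  0.    -1.   ] g 0.0346 F [0.7 0.8 6.3] q [-0.19  0.35 -0.37  0.85  0.    1.  ]
```

View pics/s4.png

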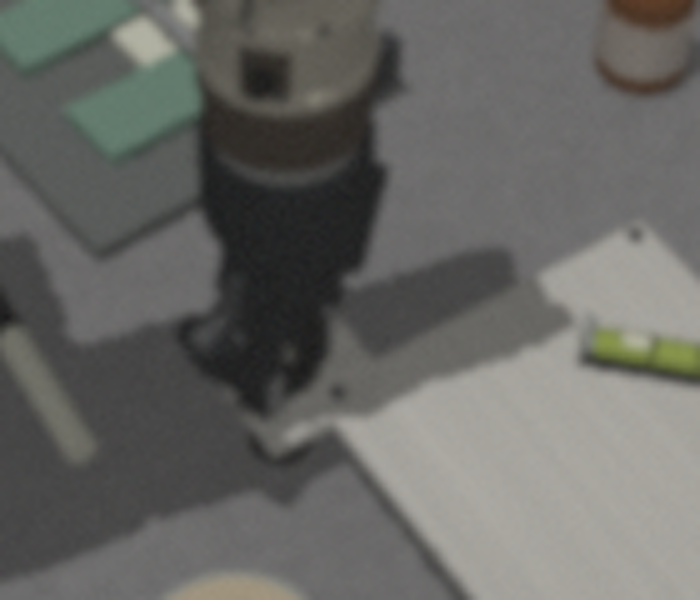

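```bash
python3 -m crank '{"dr":[[0,0,-0.18],[0,0,-0.36],[0,0,-0.54],[0,0,-0.72],[0,0,-0.9],[0,0,-1.08],[0,0,-1.26],[0,0,-1.44],[0,0,-1.6],[0,0,-1.6]],"travel":[[0,0,0],[0,0,0],[0,0,0],[0,0,0],[0,0,0],[0,0,0],[0,0,0],[0,0,0],[0,0,0],[0,0,0]],"hand":[0.02,0.02,0.02,0.02,0.02,0.02,0.02,0.02,0.02,0.02]}'; cat > b.sh <<'E'
python3 bub.py $1; python3 -c "
import cv2;im=cv2.imread('pics/$1.png');cv2.imwrite('pics/$1.png',cv2.resize(im,(740,592)))"
python3 -c "
from h import *
st()"
E
bash b.sh b1
```

```text
clock: 4.82
eef_pos: [0.4601, -0.0871, 0.0448]
tool_rot: [-0.204, 0.979, 0.003, 0.002]
ft_force: [6.7, 9.3, -8.8]
grip_width: 0.0347
t 5.03 p [ 0.4601 -0.0871  0.0448] x [-0.917 -0.399 -0.006] y [-0.399  0.917  0.006] z [ 0.003  0.008 -1.   ] g 0.0349 F [  6.8   9.2 -10.3] q [-0.19  0.35 -0.38  0.84  0.01 -0.6 ]
```

View pics/b1.png

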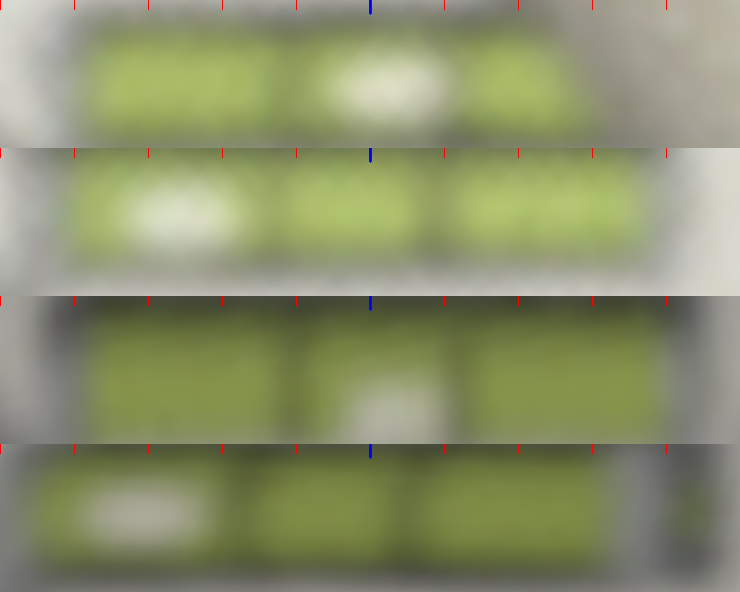

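```bash
python3 -m crank '{"dr":[[0,0,-0.16],[0,0,-0.32],[0,0,-0.32]],"travel":[[0,0,0],[0,0,0],[0,0,0]],"hand":[0.02,0.02,0.02]}'; bash b.sh b2
```

```text
clock: 5.4
eef_pos: [0.4597, -0.0865, 0.0444]
tool_rot: [-0.358, 0.934, 0.004, 0.003]
ft_force: [7.5, 10.8, -10.3]
grip_width: 0.0343
t 5.6 p [ 0.4597 -0.0865  0.0444] x [-0.744 -0.668 -0.008] y [-0.668  0.744  0.005] z [ 0.002  0.009 -1.   ] g 0.0347 F [  6.4  11.3 -10.6] q [-0.19  0.35 -0.38  0.84  0.01 -0.92]
```

View pics/b2.png

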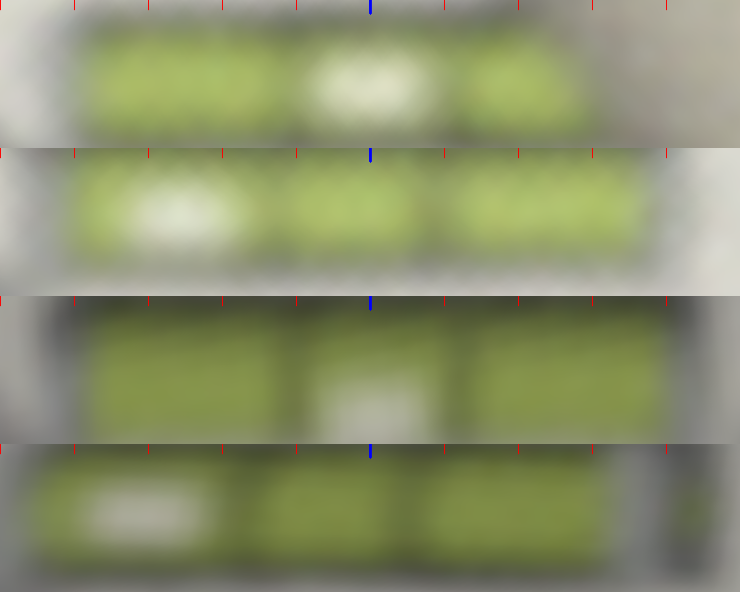

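```bash
python3 -m crank '{"dr":[[0,0,0],[0,0,0],[0,0,0],[0,0,0],[0,0,0],[0,0,0],[0,0,0],[0,0,0]],"travel":[[0,0,0],[0,0,0],[0,0,0],[0,0,0],[0,0,0],[0,0,-0.05],[0,0,-0.08],[0,0,-0.08]],"hand":[0.085,0.085,0.085,0.085,0.085,0.085,0.085,0.085]}'; python3 go.py .4515 -.371 .12 103.3
```

```text
clock: 6.6
eef_pos: [0.4604, -0.0909, 0.1279]
tool_rot: [-0.356, 0.934, -0.002, 0.003]
ft_force: [0.6, 0.1, -0.7]
grip_width: 0.0855
t 6.6 p [ 0.4604 -0.0909  0.1279] x [-0.746 -0.665 -0.004] y [-0.665  0.746 -0.005] z [ 0.006 -0.001 -1.   ] g 0.0855 F [ 0.6  0.1 -0.7] q [-0.19  0.25 -0.26  1.05 -0.   -0.92]
travel [ 0.193  -0.2031  0.0083]
psi0 131.7 dr [-0.0039  0.0048  0.4959]
```

```bash
python3 -m crank '{"dr":[[0,0,0.1],[0,0,0.2],[0,0,0.3],[0,0,0.4],[0,0,0.496],[0,0,0.496],[0,0,0.496]],"travel":[[0.193,-0.203,0.008],[0.193,-0.203,0.008],[0.193,-0.203,0.008],[0.193,-0.203,0.008],[0.193,-0.203,0.008],[0.193,-0.203,0.008],[0.193,-0.203,0.008]],"hand":[0.085,0.085,0.085,0.085,0.085,0.085,0.085]}'; python3 go.py .4515 -.371 .046 103.3;  python3 - <<'E'
from h import *
snap("side","s5",(300,280,440,400),5)
E
```

```text
clock: 7.48
eef_pos: [0.4484, -0.3692, 0.1161]
tool_rot: [-0.116, 0.993, 0.001, -0.001]
ft_force: [0.5, 0.4, -0.2]
grip_width: 0.085
t 7.47 p [ 0.4484 -0.3692  0.1161] x [-0.973 -0.231  0.001] y [-0.231  0.973  0.003] z [-0.002  0.002 -1.   ] g 0.085 F [ 0.5  0.4 -0.2] q [-0.69  0.47  0.03  1.13  0.   -0.92]
travel [-0.0027 -0.0026  0.0701]
psi0 103.4 dr [ 0.0026 -0.0015  0.0009]
```

View pics/s5.png

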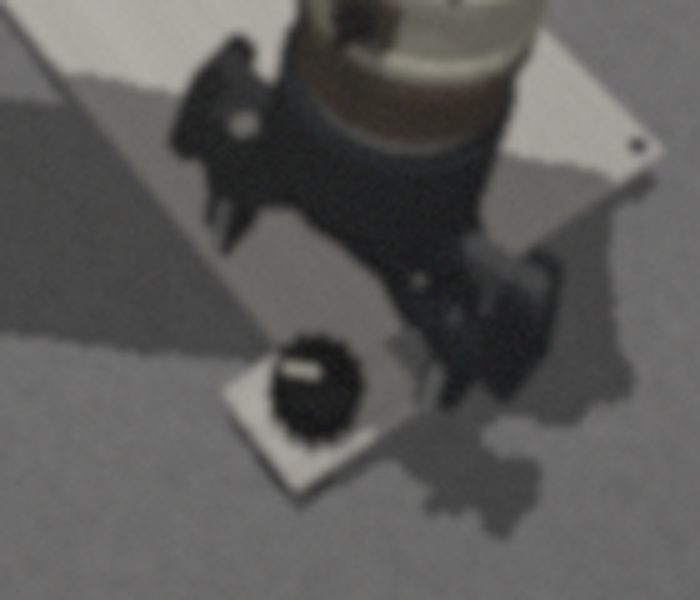

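```bash
python3 -m crank '{"dr":[[0,0,0],[0,0,0],[0,0,0],[0,0,0],[0,0,0],[0,0,0],[0,0,0],[0,0,0],[0,0,0]],"travel":[[-0.002,-0.002,0.03],[-0.002,-0.002,0.06],[-0.002,-0.002,0.07],[-0.002,-0.002,0.07],[-0.002,-0.002,0.07],[-0.002,-0.002,0.07],[-0.002,-0.002,0.07],[-0.002,-0.002,0.07],[-0.002,-0.002,0.07]],"hand":[0.085,0.085,0.085,0.02,0.02,0.02,0.02,0.02,0.02]}'
python3 -m crank '{"dr":[[0,0,0.18],[0,0,0.36],[0,0,0.54],[0,0,0.72],[0,0,0.9],[0,0,1.08],[0,0,1.26],[0,0,1.44],[0,0,1.6],[0,0,1.6]],"travel":[[0,0,0],[0,0,0],[0,0,0],[0,0,0],[0,0,0],[0,0,0],[0,0,0],[0,0,0],[0,0,0],[0,0,0]],"hand":[0.02,0.02,0.02,0.02,0.02,0.02,0.02,0.02,0.02,0.02]}'; bash b.sh b3
```

```text
clock: 8.65
eef_pos: [0.4519, -0.369, 0.0493]
tool_rot: [-0.117, 0.993, 0.002, 0.001]
ft_force: [-1.9, 9.0, 9.2]
grip_width: 0.034
clock: 9.9
eef_pos: [0.4533, -0.3675, 0.0511]
tool_rot: [0.631, 0.776, 0.004, -0.0]
ft_force: [-1.6, 14.0, 17.8]
grip_width: 0.0343
t 10.1 p [ 0.4533 -0.3675  0.0511] x [-0.205  0.979  0.006] y [0.979 0.205 0.006] z [ 0.005  0.007 -1.   ] g 0.0342 F [-1.6 14.5 18.5] q [-0.69  0.54 -0.04  0.99  0.01  0.68]
```

View pics/b3.png

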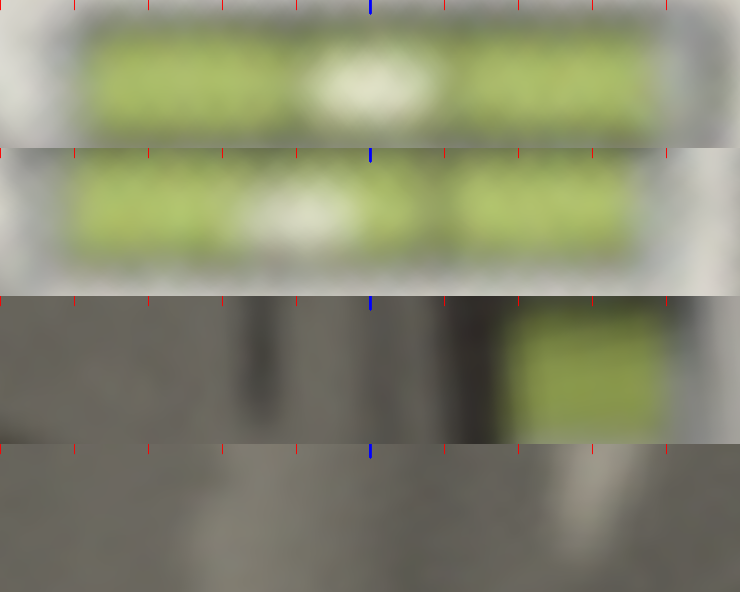

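```bash
python3 -m crank '{"dr":[[0,0,0.18],[0,0,0.36],[0,0,0.54],[0,0,0.69],[0,0,0.69],[0,0,0.69]],"travel":[[0,0,-0.001],[0,0,-0.002],[0,0,-0.003],[0,0,-0.003],[0,0,-0.003],[0,0,-0.003]],"hand":[0.02,0.02,0.02,0.02,0.02,0.02]}'; bash b.sh b4
```

```text
clock: 10.85
eef_pos: [0.4541, -0.3672, 0.0528]
tool_rot: [0.856, 0.517, 0.005, -0.002]
ft_force: [2.1, 13.8, 9.6]
grip_width: 0.0344
t 11.05 p [ 0.4541 -0.3672  0.0528] x [0.465 0.885 0.01 ] y [ 0.885 -0.465  0.001] z [ 0.006  0.008 -1.   ] g 0.0341 F [ 2.6 13.2 10.8] q [-0.69  0.54 -0.04  0.99  0.01  1.37]
```

View pics/b4.png

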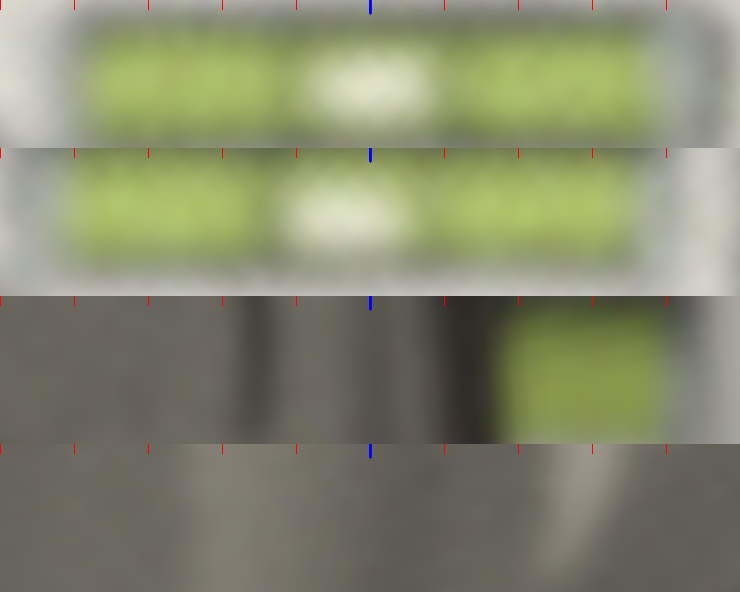

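```bash
python3 -m crank '{"dr":[[0,0,0],[0,0,0],[0,0,0],[0,0,0],[0,0,0],[0,0,0],[0,0,0],[0,0,0]],"travel":[[0,0,0],[0,0,0],[0,0,0],[0,0,0],[0,0,0],[0,0,-0.05],[0,0,-0.1],[0,0,-0.1]],"hand":[0.085,0.085,0.085,0.085,0.085,0.085,0.085,0.085]}'; python3 go.py .549 .212 .15 3.4; bash b.sh b5
python3 - <<'E'
from h import *
T=eyes.camera("top");S=eyes.camera("side")
cr=lambda p,s,o:(np.array(p)+.5)/s-.5+np.array(o)
print(tri(T,cr((333,200),6,(165,170)),S,cr((367,173),5,(180,140))))
E
```

```text
clock: 12.05
eef_pos: [0.4542, -0.3742, 0.1555]
tool_rot: [0.857, 0.516, 0.002, 0.005]
ft_force: [-0.3, -0.4, 0.1]
grip_width: 0.0852
t 12.05 p [ 0.4542 -0.3742  0.1555] x [ 0.468  0.884 -0.002] y [ 0.884 -0.468  0.01 ] z [ 0.008 -0.007 -1.   ] g 0.0852 F [-0.3 -0.4  0.1] q [-0.69  0.45  0.1   1.21 -0.    1.37]
travel [ 0.5623 -0.1907  0.0024]
psi0 -27.9 dr [ 0.0092  0.0048 -0.5465]
t 12.25 p [ 0.4508 -0.3712  0.1488] x [0.468 0.884 0.001] y [ 0.884 -0.468 -0.003] z [-0.002  0.002 -1.   ] g 0.0849 F [-0.2  0.2 -0.7] q [-0.69  0.45  0.09  1.21 -0.    1.37]
[0.54918298 0.21005078 0.07235254]
```

View pics/b5.png

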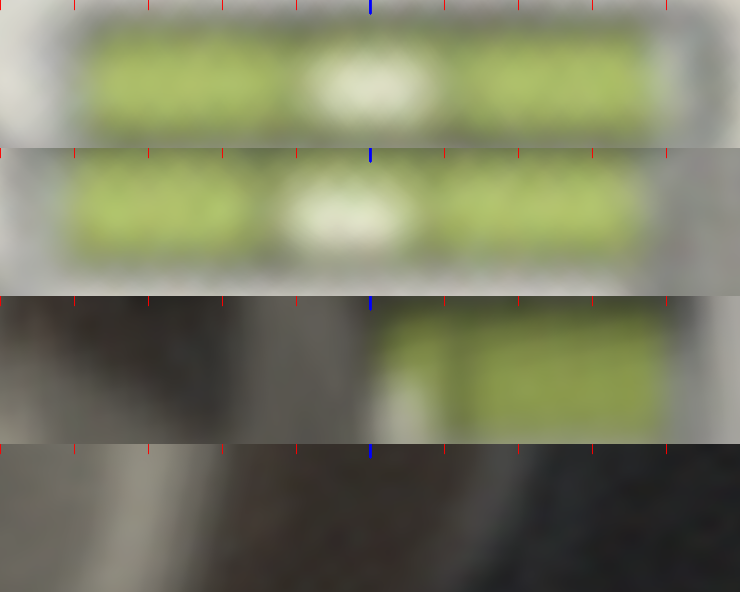

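```bash
python3 -m crank '{"dr":[[0,0,-0.1],[0,0,-0.2],[0,0,-0.3],[0,0,-0.4],[0,0,-0.546],[0,0,-0.546],[0,0,-0.546],[0,0,-0.546],[0,0,-0.546],[0,0,-0.546]],"travel":[[0.561,-0.186,0],[0.561,-0.186,0],[0.561,-0.186,0],[0.561,-0.186,0],[0.561,-0.186,0],[0.561,-0.186,0],[0.561,-0.186,0],[0.561,-0.186,0],[0.561,-0.186,0],[0.561,-0.186,0]],"hand":[0.06,0.06,0.06,0.06,0.06,0.06,0.06,0.06,0.06,0.06]}'; python3 go.py .549 .211 .1 3.4;python3 - <<'E'
from h import *
c=snap("side","s6",(180,130,320,240),5); 
E
```

```text
clock: 13.6
eef_pos: [0.5492, 0.2143, 0.1488]
tool_rot: [0.685, 0.729, -0.001, -0.001]
ft_force: [0.3, -0.2, 0.5]
grip_width: 0.0597
t 13.6 p [0.5492 0.2143 0.1488] x [-0.063  0.998 -0.   ] y [ 0.998  0.063 -0.002] z [-0.002 -0.    -1.   ] g 0.0597 F [ 0.3 -0.2  0.5] q [0.37 0.46 0.11 1.22 0.   1.88]
travel [-0.0033 -0.0003  0.0488]
psi0 3.6 dr [-0.0019  0.0002  0.0033]
```

View pics/s6.png

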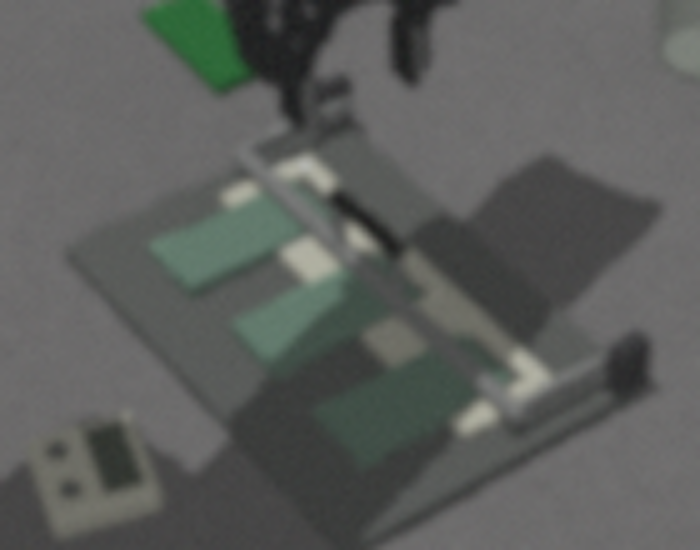

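```bash
python3 -m crank '{"dr":[[0,0,0],[0,0,0],[0,0,0],[0,0,0],[0,0,0],[0,0,0],[0,0,0],[0,0,0],[0,0,0]],"travel":[[-0.003,0,0.05],[-0.003,0,0.085],[-0.003,0,0.1],[-0.003,0,0.1],[-0.003,0,0.1],[-0.003,0,0.1],[-0.003,0,0.1],[-0.003,0,0.1],[-0.003,0,0.1]],"hand":[0.06,0.06,0.06,0.06,0,0,0,0,0]}'
python3 - <<'E'
from h import *
st();c=snap("side","s7",(180,130,320,240),5);
E
```

```text
clock: 14.78
eef_pos: [0.5505, 0.2083, 0.0519]
tool_rot: [0.686, 0.728, 0.001, 0.0]
ft_force: [-1.0, -0.0, 5.6]
grip_width: 0.0099
t 14.78 p [0.5505 0.2083 0.0519] x [-0.059  0.998  0.001] y [0.998 0.059 0.002] z [ 0.002  0.001 -1.   ] g 0.0099 F [-1.  -0.   5.6] q [ 0.36  0.54 -0.03  0.99  0.    1.87]
```

View pics/s7.png

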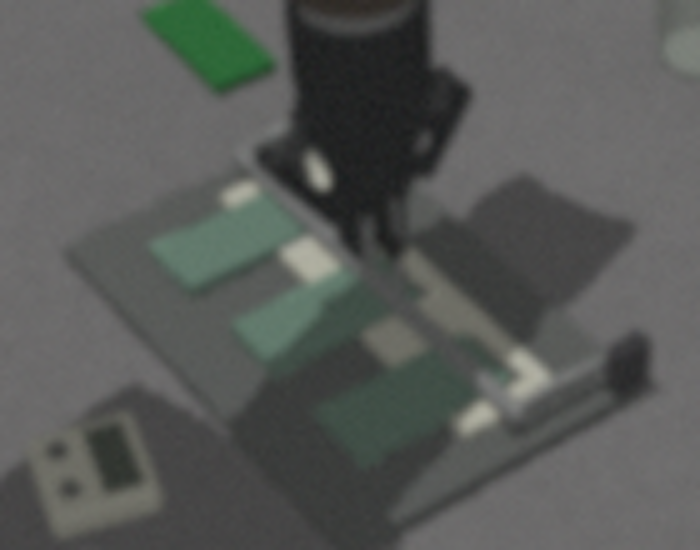

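```bash
python3 -m crank '{"dr":[[0,0,0],[0,0,0],[0,0,0],[0,0,0],[0,0,0],[0,0,0],[0,0,0],[0,0,0]],"travel":[[0,0.0038,-0.0065],[0,0.0081,-0.0124],[0,0.013,-0.018],[0,0.0182,-0.0232],[0,0.024,-0.0278],[0,0.03,-0.0321],[0,0.0365,-0.0358],[0,0.0433,-0.0388]],"hand":[0,0,0,0,0,0,0,0]}';  python3 - <<'E'
from h import *
st();c=snap("side","s8",(180,130,320,240),5); 
E
```

```text
clock: 15.82
eef_pos: [0.5874, 0.2106, 0.091]
tool_rot: [0.685, 0.728, -0.004, -0.004]
ft_force: [-18.3, -0.0, 15.1]
grip_width: 0.0098
t 15.82 p [0.5874 0.2106 0.091 ] x [-0.061  0.998  0.001] y [ 0.998  0.061 -0.011] z [-0.011 -0.    -1.   ] g 0.0098 F [-18.3  -0.   15.1] q [0.34 0.58 0.14 1.15 0.   1.85]
```

View pics/s8.png

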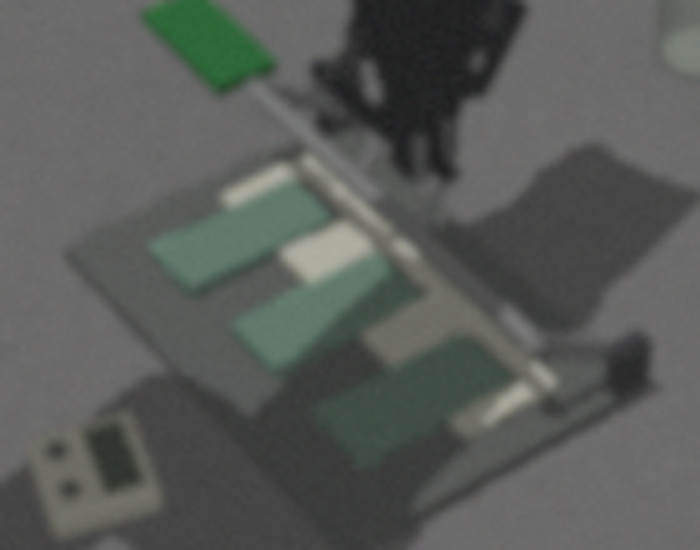

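```bash
python3 -m crank '{"dr":[[0,0,0],[0,0,0],[0,0,0],[0,0,0],[0,0,0],[0,0,0],[0,0,0],[0,0,0],[0,0,0]],"travel":[[0,0.007,-0.0025],[0,0.0141,-0.0044],[0,0.0214,-0.0056],[0,0.0288,-0.0062],[0,0.0363,-0.0061],[0,0.0436,-0.0054],[0,0.051,-0.004],[0,0.056,-0.0027],[0,0.056,-0.0027]],"hand":[0,0,0,0,0,0,0,0,0]}';  python3 - <<'E'
from h import *
st();c=snap("side","s9",(180,110,320,220),5); 
E
```

```text
clock: 17.0
eef_pos: [0.6495, 0.2146, 0.0935]
tool_rot: [0.686, 0.728, 0.001, -0.0]
ft_force: [-4.0, 1.7, 4.1]
grip_width: 0.0095
t 17.0 p [0.6495 0.2146 0.0935] x [-0.059  0.998  0.001] y [0.998 0.059 0.001] z [ 0.001  0.001 -1.   ] g 0.0095 F [-4.   1.7  4.1] q [0.32 0.69 0.34 1.23 0.   1.83]
```

View pics/s9.png

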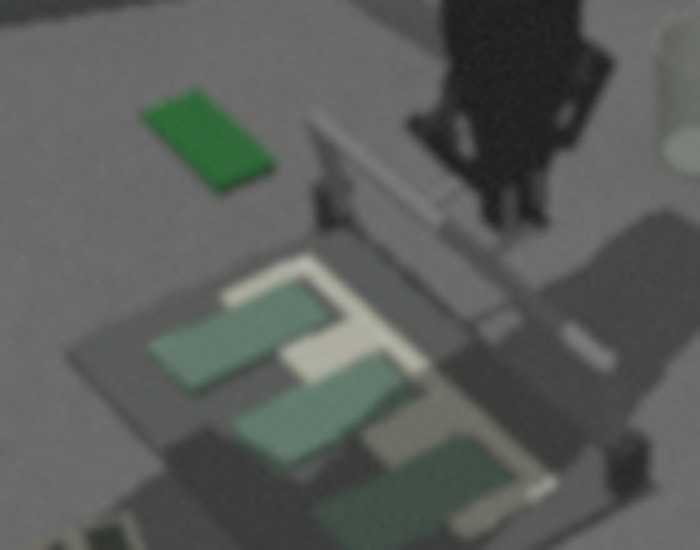

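```bash
python3 -m crank '{"dr":[[0,0,0],[0,0,0],[0,0,0],[0,0,0],[0,0,0],[0,0,0],[0,0,0],[0,0,0]],"travel":[[0,0,0],[0,0,0],[0,0,0],[0,0,0],[0,0,-0.02],[0,0,-0.05],[0,0,-0.09],[0,0,-0.09]],"hand":[0.028,0.028,0.028,0.028,0.028,0.028,0.028,0.028]}';  python3 - <<'E'
from h import *
st();c=snap("side","s10",(180,110,320,240),4.5); snap("top","t10",(160,160,290,260),6)
E
```

```text
clock: 18.05
eef_pos: [0.6516, 0.2145, 0.1866]
tool_rot: [0.686, 0.728, 0.004, 0.002]
ft_force: [0.8, 0.5, 1.4]
grip_width: 0.028
t 18.05 p [0.6516 0.2145 0.1866] x [-0.059  0.998  0.002] y [0.998 0.059 0.009] z [ 0.008  0.003 -1.   ] g 0.028 F [0.8 0.5 1.4] q [ 0.32  0.64  0.5   1.42 -0.    1.83]
```

View pics/s10.png

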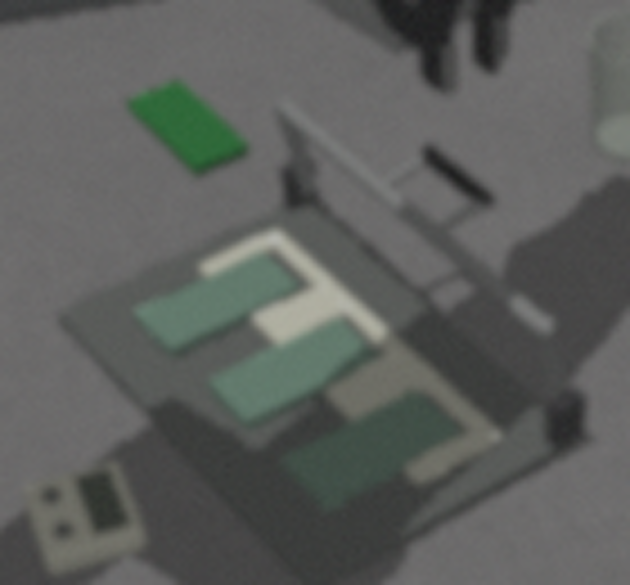

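View pics/t10.png

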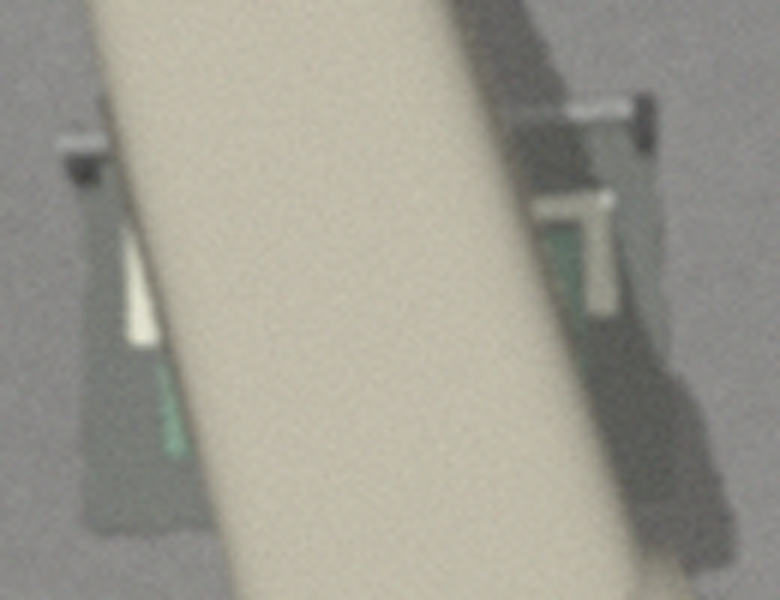

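```bash
python3 go.py .40 0.0 .16 93.4
```

```text
t 18.15 p [0.6493 0.2138 0.1821] x [-0.059  0.998  0.   ] y [0.998 0.059 0.001] z [ 0.001  0.    -1.   ] g 0.0276 F [-0.3 -0.1 -0.3] q [ 0.32  0.64  0.49  1.42 -0.    1.83]
travel [-0.1988 -0.2615  0.0219]
psi0 3.4 dr [ 9.0000e-04  7.0000e-04 -1.5712e+00]
```

```bash
python3 -m crank '{"dr":[[0,0,-0.18],[0,0,-0.36],[0,0,-0.54],[0,0,-0.72],[0,0,-0.9],[0,0,-1.08],[0,0,-1.26],[0,0,-1.42],[0,0,-1.57],[0,0,-1.57]],"travel":[[-0.199,-0.261,0.022],[-0.199,-0.261,0.022],[-0.199,-0.261,0.022],[-0.199,-0.261,0.022],[-0.199,-0.261,0.022],[-0.199,-0.261,0.022],[-0.199,-0.261,0.022],[-0.199,-0.261,0.022],[-0.199,-0.261,0.022],[-0.199,-0.261,0.022]],"hand":[0.065,0.065,0.065,0.065,0.065,0.065,0.065,0.065,0.065,0.065]}';  python3 - <<'E'
from h import *
st();c=snap("side","s11",(160,110,300,240),4.5); snap("top","t11",(160,160,290,260),6)
E
```

```text
clock: 19.4
eef_pos: [0.3991, -0.0003, 0.1587]
tool_rot: [-0.028, 1.0, 0.0, -0.001]
ft_force: [0.5, -0.1, 0.3]
grip_width: 0.0652
t 19.4 p [ 3.991e-01 -3.000e-04  1.587e-01] x [-0.998 -0.056  0.003] y [-0.056  0.998  0.   ] z [-0.003 -0.    -1.   ] g 0.0652 F [ 0.5 -0.1  0.3] q [-0.    0.09 -0.37  1.11 -0.   -0.06]
```

View pics/s11.png

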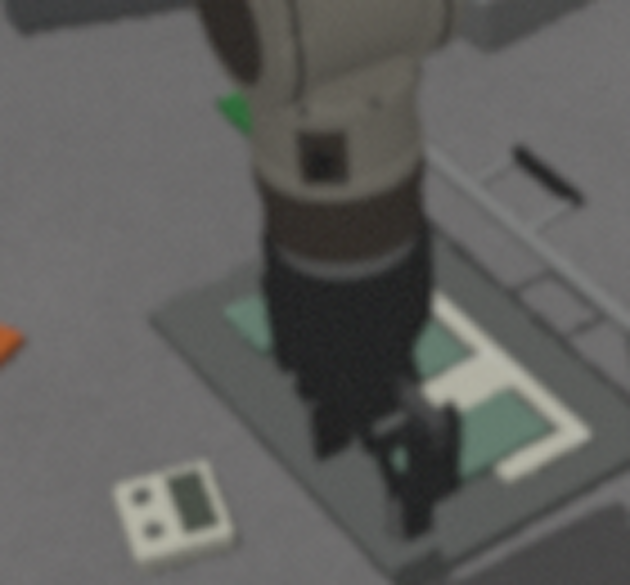

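View pics/t11.png

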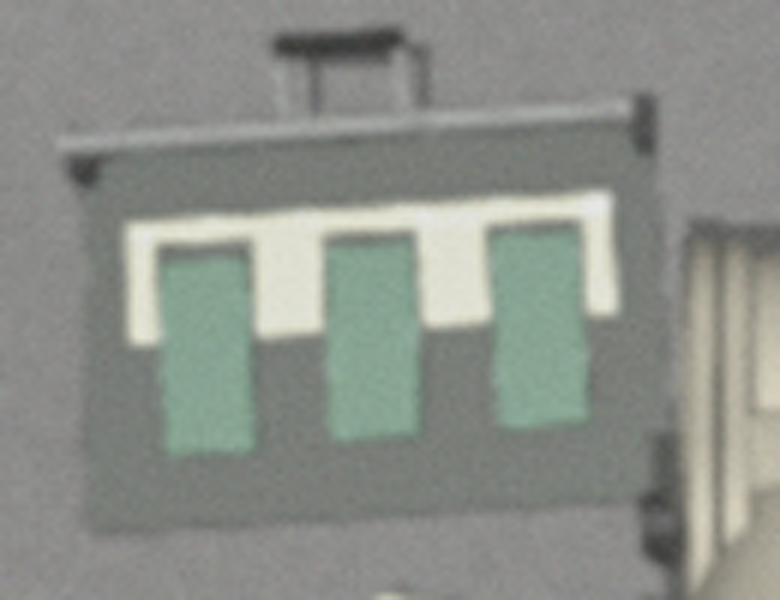

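```bash
cat > plates.py <<'E'
from h import *
import sys
def find(c,z,mn=120):
    im=c["color"].astype(int); r,g,b=im[...,0],im[...,1],im[...,2]
    m=((g-r>22)&(b-r>3)&(g>70)).astype(np.uint8)
    m=cv2.morphologyEx(m,cv2.MORPH_OPEN,np.ones((3,3)))
    cs,_=cv2.findContours(m,cv2.RETR_EXTERNAL,cv2.CHAIN_APPROX_NONE)
    for k in cs:
        if cv2.contourArea(k)<mn: continue
        w=np.array([unproj(c,p[0],z)[:2] for p in k])
        q=cv2.minAreaRect(np.float32(w*1000)); M=cv2.moments(k)
        pc=(M["m10"]/M["m00"],M["m01"]/M["m00"])
        yaw=np.degrees(np.arctan2(*(np.linalg.svd(w-w.mean(0))[2][0][::-1])))
        print("px",np.round(pc,1),"centre",np.round(unproj(c,pc,z),4),"rect",np.round(q[1],0),"yaw",round((yaw+90)%180-90,1))
if __name__=="__main__":
    find(eyes.camera("top"),float(sys.argv[1]))
E
python3 plates.py .022
```

```text
px [194. 219.] centre [0.51   0.2953 0.022 ] rect [96. 41.] yaw 5.6
px [221.6 216.7] centre [0.5173 0.2111 0.022 ] rect [97. 43.] yaw 3.1
px [249.3 214.5] centre [0.5238 0.1266 0.022 ] rect [96. 41.] yaw 4.5
px [132.7 194.3] centre [0.588  0.4877 0.022 ] rect [45. 96.] yaw -87.6
px [531.  154.4] centre [ 0.7144 -0.7546  0.022 ] rect [245. 100.] yaw 11.3
```

```bash
python3 go.py .499 .125 .06 93.4
```

```text
t 19.55 p [ 3.998e-01 -2.000e-04  1.592e-01] x [-0.998 -0.056  0.001] y [-0.056  0.998  0.   ] z [-0.001 -0.    -1.   ] g 0.0652 F [-0.1 -0.6 -1. ] q [-0.    0.09 -0.37  1.11 -0.   -0.06]
travel [-0.1063  0.1194  0.0991]
psi0 93.2 dr [ 0.     -0.0014 -0.003 ]
```

```bash
python3 -m crank '{"dr":[[0,0,0],[0,0,0],[0,0,0],[0,0,0],[0,0,0],[0,0,0]],"travel":[[-0.106,0.1195,0.05],[-0.106,0.1195,0.05],[-0.106,0.1195,0.06],[-0.106,0.1195,0.1],[-0.106,0.1195,0.1],[-0.106,0.1195,0.1]],"hand":[0.065,0.065,0.065,0.065,0.065,0.065]}';  python3 - <<'E'
from h import *
st();c=snap("side","s12",(180,150,300,250),6)
E
python3 go.py .499 .125 .011 93.4
```

```text
clock: 20.3
eef_pos: [0.4993, 0.1251, 0.0606]
tool_rot: [-0.029, 1.0, 0.0, 0.0]
ft_force: [0.5, 0.1, 0.5]
grip_width: 0.0649
t 20.3 p [0.4993 0.1251 0.0606] x [-0.998 -0.057 -0.   ] y [-0.057  0.998  0.   ] z [ 0.  0. -1.] g 0.0649 F [0.5 0.1 0.5] q [ 0.25  0.41 -0.23  0.93 -0.    0.19]
t 20.35 p [0.5    0.1251 0.0613] x [-0.998 -0.057 -0.002] y [-0.057  0.998  0.   ] z [ 0.002  0.    -1.   ] g 0.0651 F [-1.1 -0.2  0.3] q [ 0.25  0.41 -0.23  0.93 -0.    0.19]
travel [ 0.0011 -0.0001  0.0503]
psi0 93.3 dr [ 0.0004  0.0021 -0.0021]
```

View pics/s12.png

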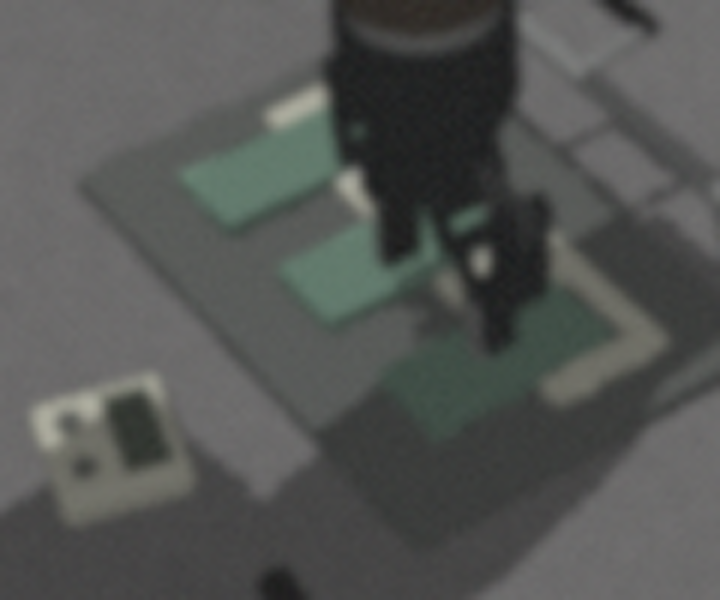

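```bash
python3 -m crank '{"dr":[[0,0,0],[0,0,0],[0,0,0],[0,0,0],[0,0,0],[0,0,0],[0,0,0],[0,0,0]],"travel":[[0,0,0.03],[0,0,0.045],[0,0,0.05],[0,0,0.05],[0,0,0.05],[0,0,0.05],[0,0,0.05],[0,0,0.05]],"hand":[0.065,0.065,0.065,0.065,0.02,0.02,0.02,0.02]}';  python3 - <<'E'
from h import *
st();c=snap("side","s13",(180,150,300,250),6)
E
```

```text
clock: 21.35
eef_pos: [0.5002, 0.1255, 0.0111]
tool_rot: [-0.029, 1.0, 0.0, 0.001]
ft_force: [-0.5, -1.3, 6.5]
grip_width: 0.0439
t 21.35 p [0.5002 0.1255 0.0111] x [-0.998 -0.058 -0.002] y [-0.058  0.998  0.   ] z [ 0.002  0.    -1.   ] g 0.0439 F [-0.5 -1.3  6.5] q [ 0.25  0.47 -0.28  0.81 -0.    0.19]
```

View pics/s13.png

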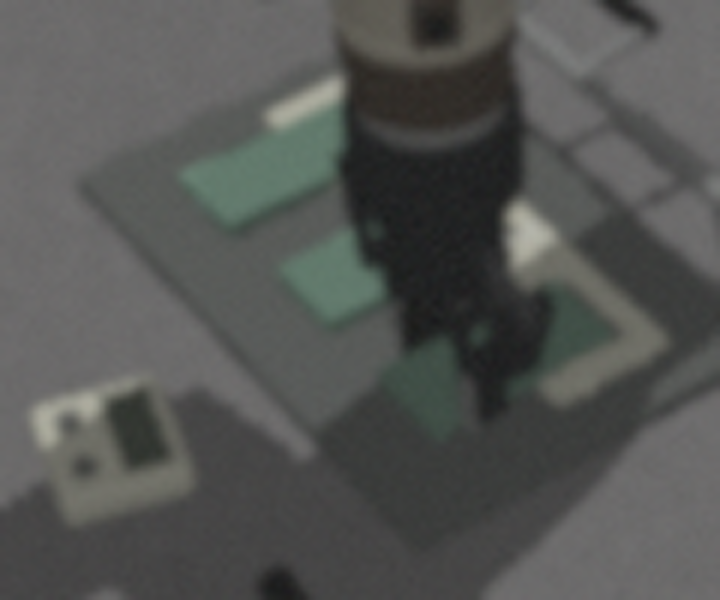

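```bash
python3 -m crank '{"dr":[[0,0,0],[0,0,0],[0,0,0],[0,0,0],[0,0,0],[0,0,0],[0,0,0],[0,0,0]],"travel":[[0.01,0,-0.001],[0.025,0,-0.001],[0.045,0,-0.001],[0.065,0,-0.001],[0.065,0,-0.02],[0.065,0,-0.06],[0.065,0,-0.11],[0.065,0,-0.11]],"hand":[0.02,0.02,0.02,0.02,0.02,0.02,0.02,0.02]}';  python3 - <<'E'
from h import *
c=snap("side","s14",(180,150,340,280),5)
E
python3 go.py .4952 -.310 .12 88.7
```

```text
clock: 22.4
eef_pos: [0.4365, 0.1223, 0.1233]
tool_rot: [-0.029, 1.0, 0.001, 0.004]
ft_force: [0.2, -1.0, -1.6]
grip_width: 0.0445
t 22.45 p [0.4349 0.1218 0.1212] x [-0.998 -0.058 -0.003] y [-0.058  0.998  0.001] z [ 0.003  0.001 -1.   ] g 0.0442 F [-0.1 -0.  -1.2] q [ 0.27  0.23 -0.32  1.02  0.    0.21]
travel [-0.035  -0.4346  0.0009]
psi0 93.3 dr [0.001  0.0033 0.081 ]
```

View pics/s14.png

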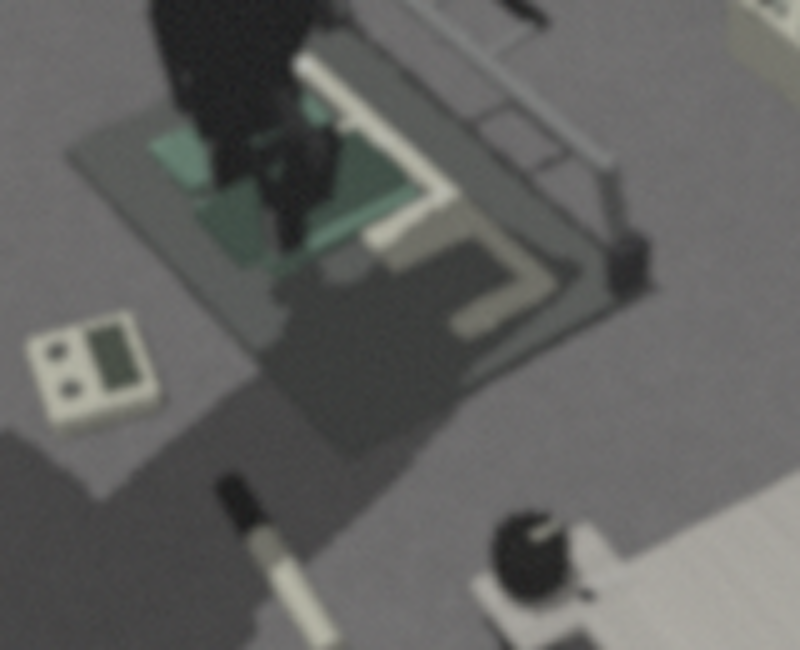

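```bash
python3 -m crank '{"dr":[[0,0,0.01],[0,0,0.02],[0,0,0.03],[0,0,0.04],[0,0,0.05],[0,0,0.06],[0,0,0.07],[0,0,0.08],[0,0,0.08],[0,0,0.08]],"travel":[[-0.003,-0.04,0],[-0.007,-0.09,0],[-0.011,-0.14,0],[-0.016,-0.2,0],[-0.021,-0.26,0],[-0.026,-0.32,0],[-0.03,-0.37,0],[-0.033,-0.41,0],[-0.035,-0.4345,0],[-0.035,-0.4345,0]],"hand":[0.02,0.02,0.02,0.02,0.02,0.02,0.02,0.02,0.02,0.02]}';  python3 - <<'E'
from h import *
c=snap("side","s15",(280,200,440,330),5)
E
python3 go.py .4952 -.310 .05 88.7
```

```text
clock: 23.7
eef_pos: [0.4929, -0.311, 0.1171]
tool_rot: [0.012, 1.0, 0.001, -0.002]
ft_force: [-0.3, -0.0, -1.4]
grip_width: 0.0443
t 23.75 p [ 0.4928 -0.3098  0.1174] x [-1.     0.023  0.004] y [0.023 1.    0.003] z [-0.004  0.003 -1.   ] g 0.0444 F [-0.6  0.3 -1.1] q [-0.56  0.47  0.04  1.14  0.   -0.54]
travel [-0.0026 -0.0004  0.0674]
psi0 88.7 dr [ 0.0028 -0.0039 -0.0005]
```

View pics/s15.png

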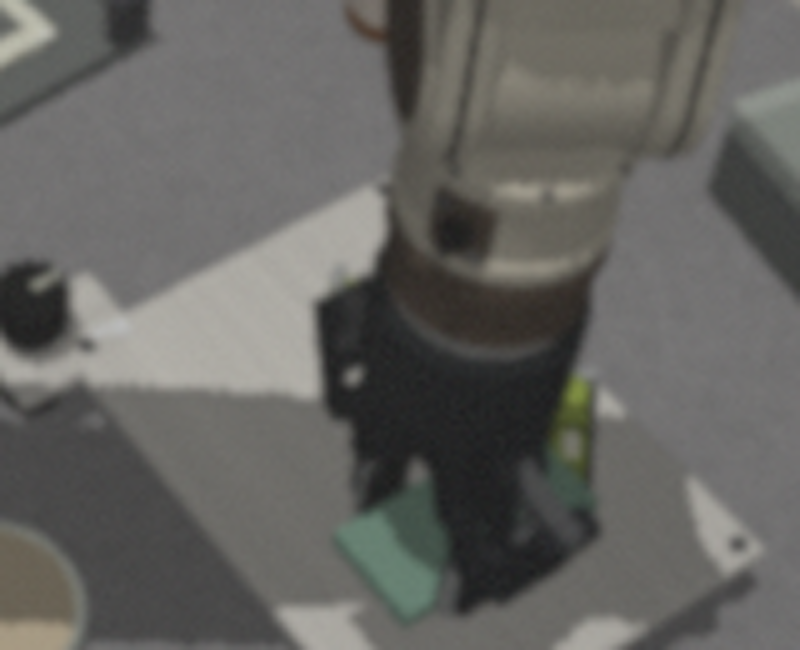

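```bash
python3 -m crank '{"dr":[[0,0,0],[0,0,0],[0,0,0],[0,0,0],[0,0,0],[0,0,0]],"travel":[[-0.0025,0,0.03],[-0.0025,0,0.055],[-0.0025,0,0.07],[-0.0025,0,0.076],[-0.0025,0,0.077],[-0.0025,0,0.077]],"hand":[0.02,0.02,0.02,0.02,0.02,0.02]}';  python3 - <<'E'
from h import *
st();c=snap("side","s16",(280,220,440,350),5)
E
```

```text
clock: 24.5
eef_pos: [0.4976, -0.3106, 0.0437]
tool_rot: [0.011, 1.0, -0.0, 0.001]
ft_force: [-0.6, 0.2, -2.0]
grip_width: 0.0443
t 24.5 p [ 0.4976 -0.3106  0.0437] x [-1.     0.022 -0.001] y [ 0.022  1.    -0.001] z [ 0.001 -0.001 -1.   ] g 0.0443 F [-0.6  0.2 -2. ] q [-0.56  0.55 -0.05  0.97  0.   -0.54]
```

View pics/s16.png

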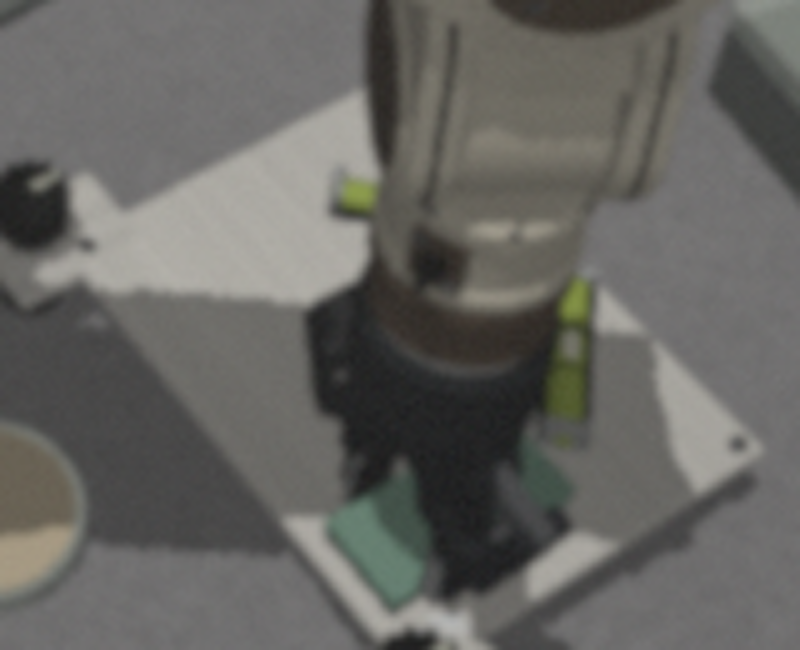

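```bash
python3 -m crank '{"dr":[[0,0,0],[0,0,0],[0,0,0]],"travel":[[0.002,0,0.002],[0.002,0,0.003],[0.002,0,0.003]],"hand":[0.02,0.02,0.02]}';  python3 - <<'E'
from h import *
st()
E
```

```text
clock: 24.92
eef_pos: [0.4949, -0.3103, 0.0399]
tool_rot: [0.011, 1.0, 0.0, -0.0]
ft_force: [-0.4, 0.2, -1.1]
grip_width: 0.0446
t 24.93 p [ 0.4949 -0.3103  0.0399] x [-1.     0.022  0.   ] y [0.022 1.    0.   ] z [-0.  0. -1.] g 0.0446 F [-0.4  0.2 -1.1] q [-0.56  0.55 -0.06  0.96  0.   -0.54]
```

```bash
python3 -m crank '{"dr":[[0,0,0],[0,0,0],[0,0,0],[0,0,0],[0,0,0],[0,0,0],[0,0,0],[0,0,0]],"travel":[[0,0,0.001],[0,0,0.001],[0,0,0.001],[0,0,0.001],[0,0,0.001],[0,0,-0.03],[0,0,-0.08],[0,0,-0.08]],"hand":[0.02,0.02,0.065,0.065,0.065,0.065,0.065,0.065]}';  python3 - <<'E'
from h import *
st();c=snap("side","s17",(280,220,440,350),5)
E
```

```text
clock: 25.92
eef_pos: [0.498, -0.3121, 0.1248]
tool_rot: [0.011, 1.0, -0.003, 0.004]
ft_force: [0.7, -0.3, -0.3]
grip_width: 0.0649
t 25.93 p [ 0.498  -0.3121  0.1248] x [-1.     0.022 -0.008] y [ 0.022  1.    -0.005] z [ 0.008 -0.005 -1.   ] g 0.0649 F [ 0.7 -0.3 -0.3] q [-0.56  0.47  0.05  1.14  0.   -0.54]
```

View pics/s17.png

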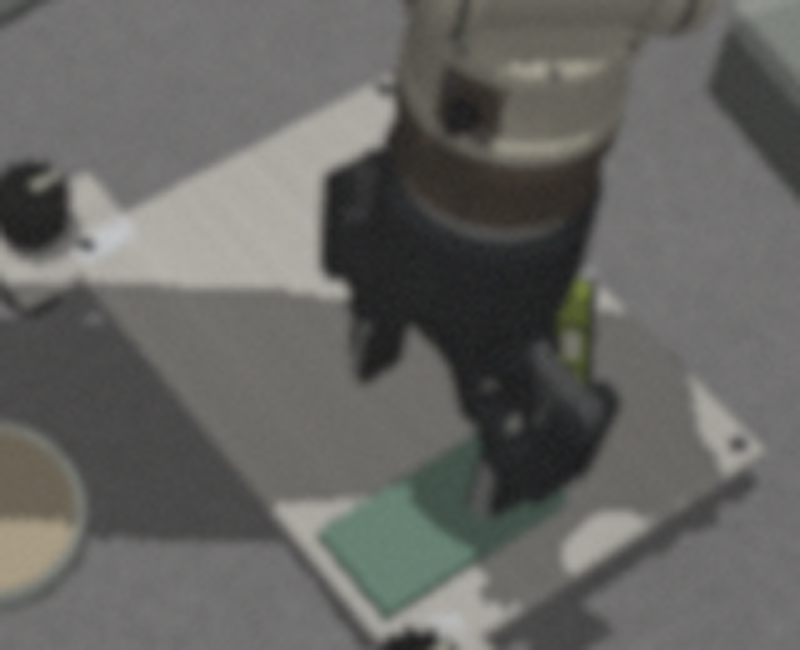

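```bash
python3 go.py .4 .02 .12 93.4
```

```text
t 25.98 p [ 0.4966 -0.3112  0.1223] x [-1.     0.022 -0.005] y [ 0.022  1.    -0.003] z [ 0.005 -0.003 -1.   ] g 0.0651 F [ 0.4  0.5 -0.4] q [-0.56  0.47  0.05  1.14  0.   -0.54]
travel [0.1038 0.329  0.0009]
psi0 88.8 dr [-0.003   0.0046 -0.0811]
```

```bash
python3 -m crank '{"dr":[[0,0,-0.08],[0,0,-0.08],[0,0,-0.08],[0,0,-0.08],[0,0,-0.08],[0,0,-0.08],[0,0,-0.08]],"travel":[[0.104,0.329,0],[0.104,0.329,0],[0.104,0.329,0],[0.104,0.329,0],[0.104,0.329,0],[0.104,0.329,0],[0.104,0.329,0]],"hand":[0.065,0.065,0.065,0.065,0.065,0.065,0.065]}'; python3 plates.py .022;python3 plates.py .05; python3 go.py .4923 .2096 .06 93.4;python3 - <<'E'
from h import *
snap("top","t17",(165,140,445,280),2.8)
E
```

```text
clock: 26.85
eef_pos: [0.3963, 0.0225, 0.1188]
tool_rot: [-0.031, 1.0, -0.0, -0.001]
ft_force: [-0.3, -1.1, 0.3]
grip_width: 0.0647
px [194.1 219.3] centre [0.5092 0.2949 0.022 ] rect [96. 41.] yaw 4.0
px [221.6 217. ] centre [0.5163 0.2112 0.022 ] rect [96. 43.] yaw 2.9
px [394.3 214.7] centre [ 0.5224 -0.3165  0.022 ] rect [40. 96.] yaw -0.7
px [133.  194.2] centre [0.5883 0.4867 0.022 ] rect [98. 44.] yaw -87.0
px [531.  154.3] centre [ 0.7147 -0.7545  0.022 ] rect [245. 100.] yaw 11.0
px [194.1 219.1] centre [0.5047 0.2897 0.05  ] rect [95. 41.] yaw 4.1
px [221.7 216.8] centre [0.5115 0.2072 0.05  ] rect [94. 42.] yaw 3.6
px [394.2 214.5] centre [ 0.518 -0.309  0.05 ] rect [39. 92.] yaw -0.8
px [133.  194.1] centre [0.5818 0.4774 0.05  ] rect [96. 44.] yaw -87.8
px [530.9 154.2] centre [ 0.7057 -0.738   0.05  ] rect [239.  98.] yaw 11.2
t 26.95 p [0.3977 0.0208 0.1192] x [-0.998 -0.059  0.001] y [-0.059  0.998 -0.   ] z [-0.001 -0.001 -1.   ] g 0.0646 F [-0.6 -1.4 -0.7] q [ 0.05  0.13 -0.44  1.   -0.   -0.01]
travel [-0.1056  0.1829  0.059 ]
psi0 93.4 dr [-0.0004 -0.0012 -0.0003]
```

View pics/t17.png

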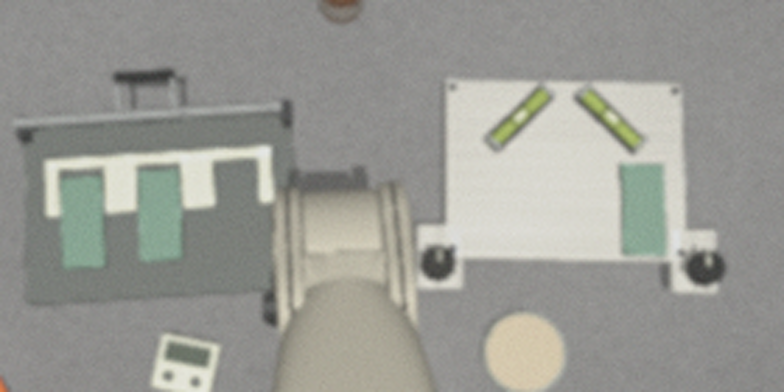

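```bash
python3 -m crank '{"dr":[[0,0,0],[0,0,0],[0,0,0],[0,0,0],[0,0,0],[0,0,0],[0,0,0]],"travel":[[-0.105,0.183,0.02],[-0.105,0.183,0.02],[-0.105,0.183,0.02],[-0.105,0.183,0.02],[-0.105,0.183,0.059],[-0.105,0.183,0.059],[-0.105,0.183,0.059]],"hand":[0.065,0.065,0.065,0.065,0.065,0.065,0.065]}'; python3 go.py .4923 .2096 .011 93.4
```

```text
clock: 27.88
eef_pos: [0.4929, 0.2087, 0.0612]
tool_rot: [-0.028, 1.0, -0.0, -0.0]
ft_force: [-0.3, -0.8, 0.6]
grip_width: 0.0649
t 27.88 p [0.4929 0.2087 0.0612] x [-0.998 -0.056  0.   ] y [-0.056  0.998 -0.   ] z [-0. -0. -1.] g 0.0649 F [-0.3 -0.8  0.6] q [ 0.4   0.44 -0.17  0.95 -0.    0.34]
travel [0.0005 0.001  0.0502]
psi0 93.2 dr [-0.0002 -0.0003 -0.0031]
```

```bash
python3 -m crank '{"dr":[[0,0,0],[0,0,0],[0,0,0],[0,0,0],[0,0,0],[0,0,0],[0,0,0],[0,0,0]],"travel":[[0,0.001,0.03],[0,0.001,0.045],[0,0.001,0.05],[0,0.001,0.05],[0,0.001,0.05],[0,0.001,0.05],[0,0.001,0.05],[0,0.001,0.05]],"hand":[0.065,0.065,0.065,0.065,0.02,0.02,0.02,0.02]}';  python3 - <<'E'
from h import *
st();c=snap("side","s18",(180,150,300,250),6)
E
```

```text
clock: 28.88
eef_pos: [0.4933, 0.2112, 0.0122]
tool_rot: [-0.029, 1.0, 0.0, 0.001]
ft_force: [-1.5, -0.1, 5.9]
grip_width: 0.044
t 28.88 p [0.4933 0.2112 0.0122] x [-0.998 -0.058 -0.002] y [-0.058  0.998  0.001] z [ 0.002  0.001 -1.   ] g 0.044 F [-1.5 -0.1  5.9] q [ 0.4   0.51 -0.23  0.84 -0.    0.35]
```

View pics/s18.png

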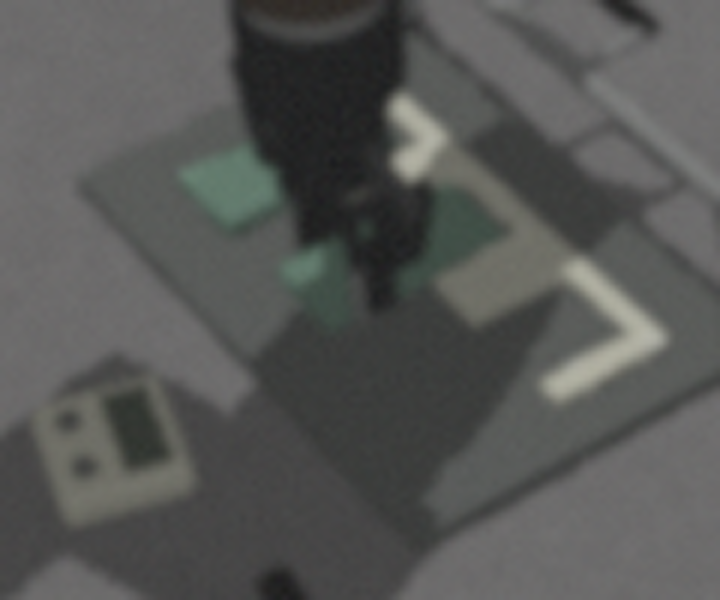

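```bash
python3 -m crank '{"dr":[[0,0,0],[0,0,0],[0,0,0],[0,0,0],[0,0,0],[0,0,0],[0,0,0],[0,0,0]],"travel":[[0.01,0,-0.001],[0.025,0,-0.001],[0.045,0,-0.001],[0.065,0,-0.001],[0.065,0,-0.02],[0.065,0,-0.06],[0.065,0,-0.11],[0.065,0,-0.11]],"hand":[0.02,0.02,0.02,0.02,0.02,0.02,0.02,0.02]}';  python3 - <<'E'
from h import *
c=snap("side","s19",(160,130,320,260),5)
E
python3 go.py .497 -.23 .12 88.7
```

```text
clock: 29.92
eef_pos: [0.4295, 0.2082, 0.1245]
tool_rot: [-0.029, 1.0, 0.002, 0.004]
ft_force: [-0.1, -0.2, -0.9]
grip_width: 0.0444
t 29.98 p [0.428  0.2075 0.1223] x [-0.998 -0.058 -0.003] y [-0.058  0.998  0.001] z [ 0.003  0.002 -1.   ] g 0.0439 F [-0.6 -0.4 -1.4] q [ 0.45  0.27 -0.25  1.04  0.    0.39]
travel [-0.0433 -0.4408  0.0018]
psi0 93.4 dr [0.0016 0.0032 0.0812]
```

View pics/s19.png

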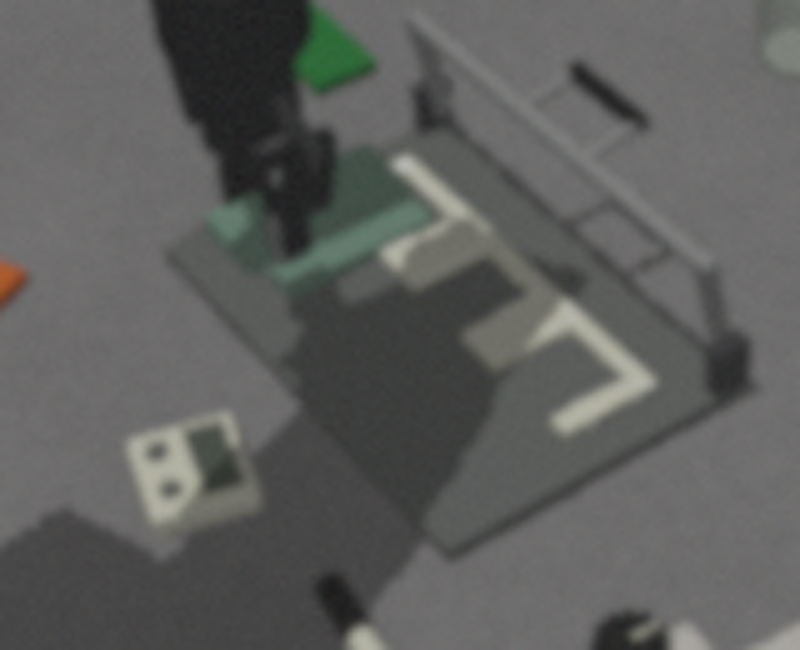

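```bash
python3 -m crank '{"dr":[[0,0,0.01],[0,0,0.02],[0,0,0.03],[0,0,0.04],[0,0,0.05],[0,0,0.06],[0,0,0.07],[0,0,0.08],[0,0,0.08],[0,0,0.08]],"travel":[[-0.004,-0.04,0],[-0.009,-0.09,0],[-0.014,-0.14,0],[-0.02,-0.2,0],[-0.026,-0.26,0],[-0.031,-0.32,0],[-0.036,-0.37,0],[-0.04,-0.41,0],[-0.043,-0.441,0],[-0.043,-0.441,0]],"hand":[0.02,0.02,0.02,0.02,0.02,0.02,0.02,0.02,0.02,0.02]}';  python3 - <<'E'
from h import *
c=snap("side","s20",(280,200,440,330),5)
E
python3 go.py .497 -.23 .04 88.7
```

```text
clock: 31.22
eef_pos: [0.4946, -0.2321, 0.1184]
tool_rot: [0.013, 1.0, 0.001, -0.002]
ft_force: [-0.1, -0.2, -1.2]
grip_width: 0.0442
t 31.27 p [ 0.4943 -0.2308  0.1186] x [-1.     0.024  0.004] y [0.024 1.    0.002] z [-0.004  0.002 -1.   ] g 0.0442 F [-0.5  0.7 -1.1] q [-0.44  0.41 -0.06  1.1   0.   -0.41]
travel [-0.003   0.0007  0.0786]
psi0 88.6 dr [ 0.0021 -0.004  -0.001 ]
```

View pics/s20.png

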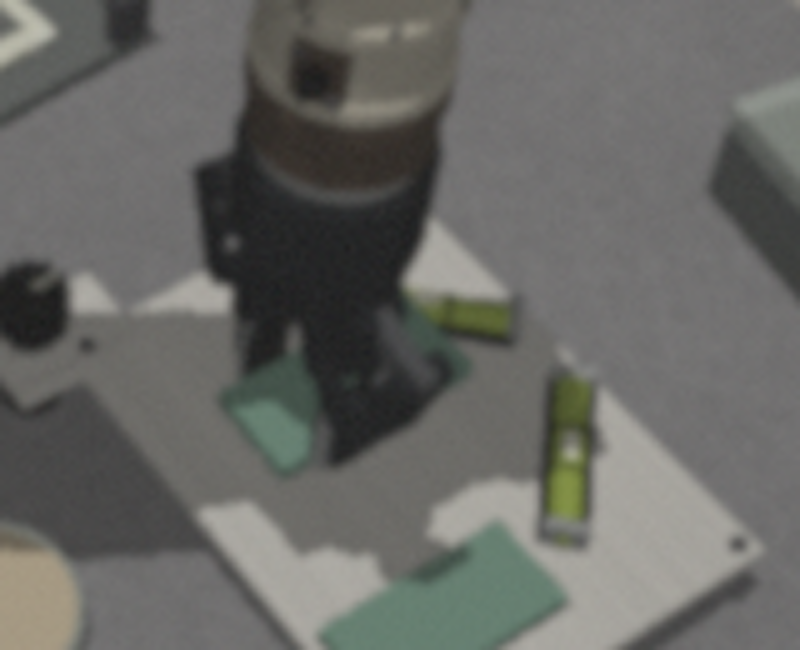

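```bash
python3 -m crank '{"dr":[[0,0,0],[0,0,0],[0,0,0],[0,0,0],[0,0,0],[0,0,0],[0,0,0]],"travel":[[-0.002,0,0.03],[-0.002,0,0.055],[-0.002,0,0.07],[-0.002,0,0.076],[-0.002,0,0.078],[-0.002,0,0.078],[-0.002,0,0.078]],"hand":[0.02,0.02,0.02,0.02,0.02,0.02,0.02]}';  python3 - <<'E'
from h import *
st();c=snap("side","s21",(280,220,440,350),5)
E
```

```text
clock: 32.15
eef_pos: [0.4986, -0.2312, 0.0437]
tool_rot: [0.011, 1.0, -0.0, 0.001]
ft_force: [-0.1, -1.4, -0.9]
grip_width: 0.0439
t 32.15 p [ 0.4986 -0.2312  0.0437] x [-1.     0.022 -0.002] y [ 0.022  1.    -0.001] z [ 0.002 -0.001 -1.   ] g 0.0439 F [-0.1 -1.4 -0.9] q [-0.43  0.49 -0.16  0.93  0.   -0.41]
```

View pics/s21.png

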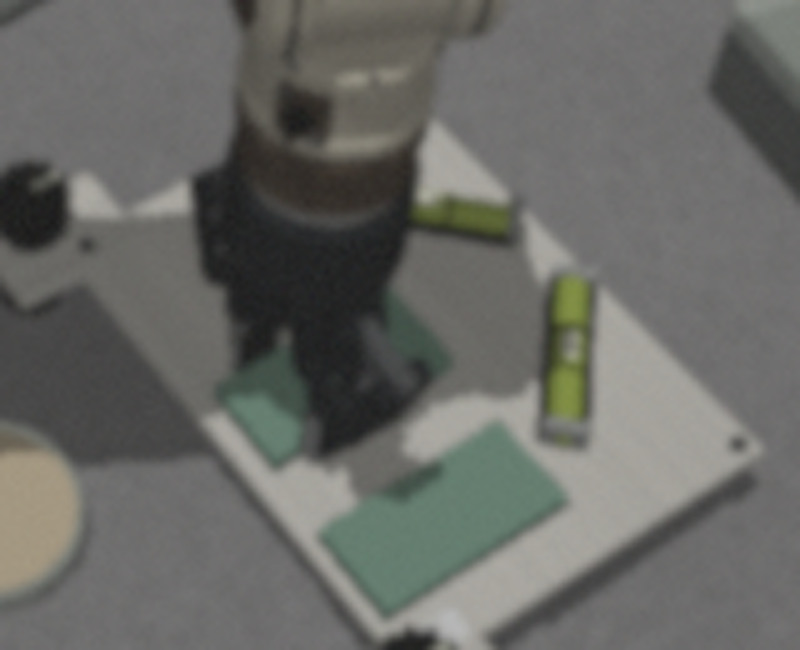

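```bash
python3 -m crank '{"dr":[[0,0,0],[0,0,0],[0,0,0]],"travel":[[0.001,0,0.002],[0.001,0,0.004],[0.001,0,0.004]],"hand":[0.02,0.02,0.02]}';  python3 - <<'E'
from h import *
st()
E
python3 -m crank '{"dr":[[0,0,0],[0,0,0],[0,0,0],[0,0,0],[0,0,0],[0,0,0],[0,0,0]],"travel":[[0,0,0],[0,0,0],[0,0,0],[0,0,0],[0,0,-0.03],[0,0,-0.08],[0,0,-0.08]],"hand":[0.02,0.065,0.065,0.065,0.065,0.065,0.065]}';  python3 go.py .385 .015 .12 93.4
```

```text
clock: 32.58
eef_pos: [0.497, -0.231, 0.0398]
tool_rot: [0.011, 1.0, -0.0, 0.0]
ft_force: [-1.5, 0.1, 5.7]
grip_width: 0.044
t 32.58 p [ 0.497  -0.231   0.0398] x [-1.     0.022 -0.001] y [ 0.022  1.    -0.   ] z [ 0.001 -0.    -1.   ] g 0.044 F [-1.5  0.1  5.7] q [-0.44  0.49 -0.16  0.92 -0.   -0.41]
clock: 33.45
eef_pos: [0.5001, -0.2323, 0.1232]
tool_rot: [0.011, 1.0, -0.002, 0.004]
ft_force: [0.4, -0.1, -0.7]
grip_width: 0.0649
t 33.45 p [ 0.5001 -0.2323  0.1232] x [-1.     0.022 -0.008] y [ 0.022  1.    -0.004] z [ 0.008 -0.004 -1.   ] g 0.0649 F [ 0.4 -0.1 -0.7] q [-0.43  0.4  -0.06  1.1   0.   -0.41]
travel [0.1205 0.2447 0.0013]
psi0 88.8 dr [-0.004   0.0083 -0.0811]
```

```bash
python3 -m crank '{"dr":[[0,0,-0.08],[0,0,-0.08],[0,0,-0.08],[0,0,-0.08],[0,0,-0.08],[0,0,-0.08]],"travel":[[0.118,0.245,0],[0.118,0.245,0],[0.118,0.245,0],[0.118,0.245,0],[0.118,0.245,0],[0.118,0.245,0]],"hand":[0.065,0.065,0.065,0.065,0.065,0.065]}'; python3 plates.py .022;python3 plates.py .05
python3 - <<'E'
from h import *
snap("top","t22",(165,140,445,280),2.8)
E
```

```text
clock: 34.2
eef_pos: [0.3832, 0.0178, 0.1183]
tool_rot: [-0.031, 1.0, -0.0, -0.001]
ft_force: [-0.4, 0.4, 0.9]
grip_width: 0.0652
px [194.  219.1] centre [0.5097 0.2953 0.022 ] rect [95. 43.] yaw 4.7
px [394.3 214.8] centre [ 0.5222 -0.3167  0.022 ] rect [40. 97.] yaw -1.6
px [368.  213.6] centre [ 0.5261 -0.2365  0.022 ] rect [37. 96.] yaw -2.2
px [133.2 194.1] centre [0.5886 0.4861 0.022 ] rect [97. 44.] yaw -88.7
px [531.  154.3] centre [ 0.7146 -0.7546  0.022 ] rect [245. 100.] yaw 10.9
px [194.1 219.2] centre [0.5043 0.2895 0.05  ] rect [94. 40.] yaw 5.3
px [394.3 214.7] centre [ 0.5172 -0.3091  0.05  ] rect [39. 94.] yaw -0.7
px [368.  213.7] centre [ 0.5204 -0.2309  0.05  ] rect [36. 95.] yaw -1.5
px [133.1 194.3] centre [0.5814 0.4772 0.05  ] rect [98. 44.] yaw -90.0
px [531.  154.3] centre [ 0.7053 -0.7381  0.05  ] rect [239.  99.] yaw 11.3
```

View pics/t22.png

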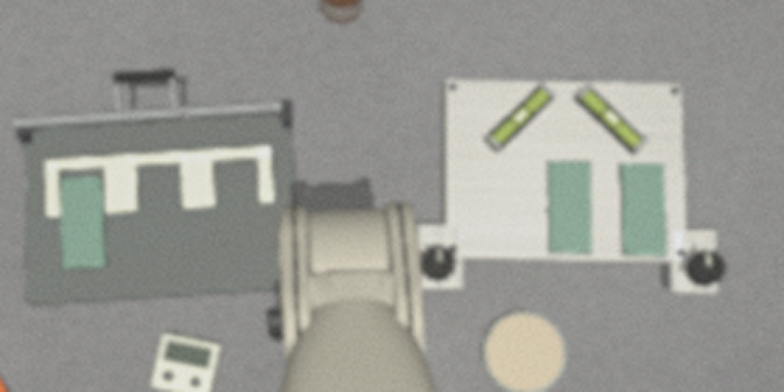

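```bash
python3 go.py .4847 .2938 .06 93.5
```

```text
t 34.35 p [0.3848 0.0162 0.1187] x [-0.998 -0.058 -0.   ] y [-0.058  0.998 -0.   ] z [ 0. -0. -1.] g 0.065 F [-0.5 -1.1  0.5] q [ 0.04  0.11 -0.47  0.99 -0.   -0.02]
travel [-0.1157  0.2714  0.0586]
psi0 93.3 dr [-0.0003  0.0001 -0.0035]
```

```bash
python3 -m crank '{"dr":[[0,0,0],[0,0,0],[0,0,0],[0,0,0],[0,0,0],[0,0,0],[0,0,0],[0,0,0]],"travel":[[-0.1155,0.2715,0.02],[-0.1155,0.2715,0.02],[-0.1155,0.2715,0.02],[-0.1155,0.2715,0.02],[-0.1155,0.2715,0.02],[-0.1155,0.2715,0.0585],[-0.1155,0.2715,0.0585],[-0.1155,0.2715,0.0585]],"hand":[0.065,0.065,0.065,0.065,0.065,0.065,0.065,0.065]}'; python3 go.py .4847 .2938 .011 93.5;  python3 - <<'E'
from h import *
st();c=snap("side","s23",(160,140,300,250),5)
E
```

```text
clock: 35.35
eef_pos: [0.4845, 0.2934, 0.0606]
tool_rot: [-0.028, 1.0, -0.0, -0.0]
ft_force: [0.7, 0.7, 0.4]
grip_width: 0.0651
t 35.35 p [0.4845 0.2934 0.0606] x [-0.998 -0.056  0.   ] y [-0.056  0.998 -0.   ] z [-0. -0. -1.] g 0.0651 F [0.7 0.7 0.4] q [ 0.54  0.5  -0.09  0.99 -0.    0.49]
travel [-0.0002  0.0004  0.0496]
psi0 93.2 dr [-0.0004 -0.0004 -0.0049]
t 35.35 p [0.4845 0.2934 0.0606] x [-0.998 -0.056  0.   ] y [-0.056  0.998 -0.   ] z [-0. -0. -1.] g 0.0651 F [0.7 0.7 0.4] q [ 0.54  0.5  -0.09  0.99 -0.    0.49]
```

View pics/s23.png

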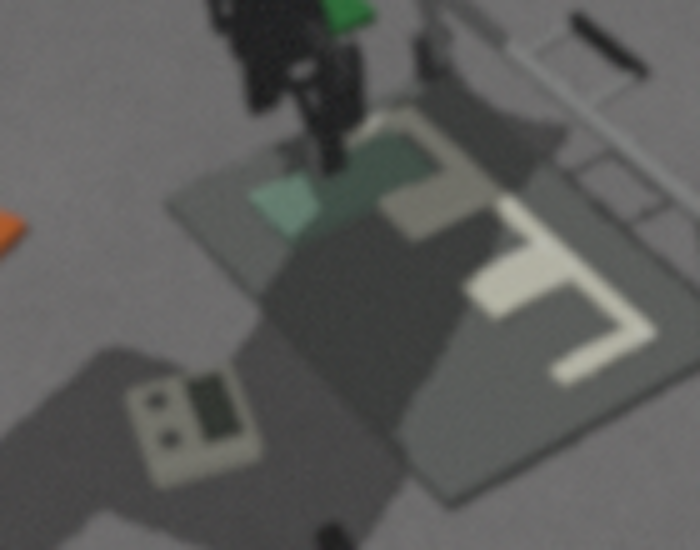

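```bash
python3 -m crank '{"dr":[[0,0,0],[0,0,0],[0,0,0],[0,0,0],[0,0,0],[0,0,0],[0,0,0],[0,0,0]],"travel":[[0,0,0.03],[0,0,0.045],[0,0,0.05],[0,0,0.05],[0,0,0.05],[0,0,0.05],[0,0,0.05],[0,0,0.05]],"hand":[0.065,0.065,0.065,0.065,0.02,0.02,0.02,0.02]}';  python3 -m crank '{"dr":[[0,0,0],[0,0,0],[0,0,0],[0,0,0],[0,0,0],[0,0,0],[0,0,0],[0,0,0]],"travel":[[0.01,0,-0.001],[0.025,0,-0.001],[0.045,0,-0.001],[0.065,0,-0.001],[0.065,0,-0.02],[0.065,0,-0.06],[0.065,0,-0.11],[0.065,0,-0.11]],"hand":[0.02,0.02,0.02,0.02,0.02,0.02,0.02,0.02]}';  python3 - <<'E'
from h import *
c=snap("side","s24",(120,110,300,250),4.3)
E
python3 go.py .4985 -.15 .12 88.7
```

```text
clock: 36.4
eef_pos: [0.4848, 0.2951, 0.0117]
tool_rot: [-0.029, 1.0, 0.001, 0.001]
ft_force: [-0.8, -0.3, 6.2]
grip_width: 0.0436
clock: 37.4
eef_pos: [0.4208, 0.2924, 0.1242]
tool_rot: [-0.029, 1.0, 0.002, 0.003]
ft_force: [1.2, -0.2, -1.4]
grip_width: 0.0444
t 37.45 p [0.4194 0.2913 0.1218] x [-0.998 -0.059 -0.003] y [-0.059  0.998  0.002] z [ 0.003  0.002 -1.   ] g 0.0442 F [-0.6  0.6 -2.1] q [ 0.61  0.33 -0.16  1.07  0.    0.55]
travel [-0.0532 -0.4452  0.0011]
psi0 93.4 dr [0.002  0.0027 0.0813]
```

View pics/s24.png

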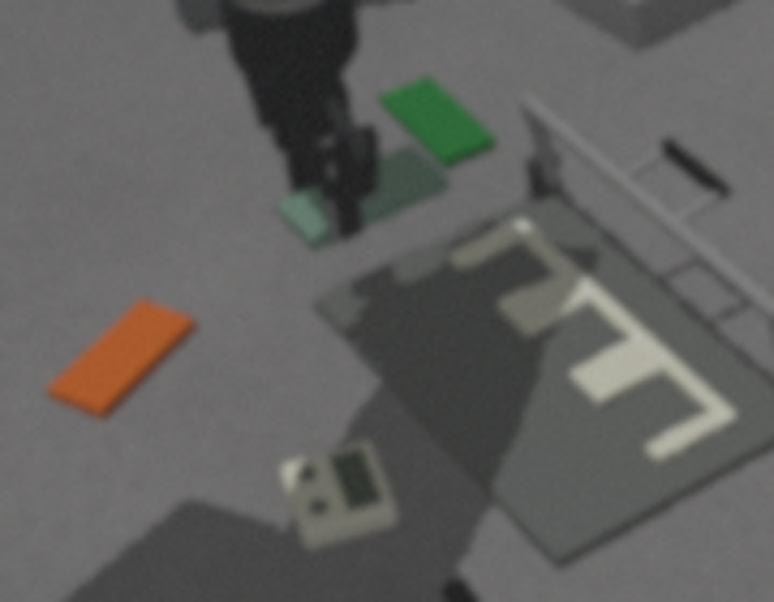

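```bash
python3 -m crank '{"dr":[[0,0,0.01],[0,0,0.02],[0,0,0.03],[0,0,0.04],[0,0,0.05],[0,0,0.06],[0,0,0.07],[0,0,0.08],[0,0,0.08],[0,0,0.08]],"travel":[[-0.005,-0.04,0],[-0.011,-0.09,0],[-0.017,-0.14,0],[-0.024,-0.2,0],[-0.031,-0.26,0],[-0.038,-0.32,0],[-0.044,-0.37,0],[-0.049,-0.41,0],[-0.053,-0.445,0],[-0.053,-0.445,0]],"hand":[0.02,0.02,0.02,0.02,0.02,0.02,0.02,0.02,0.02,0.02]}';  python3 - <<'E'
from h import *
c=snap("side","s25",(260,180,440,330),4.3)
E
python3 go.py .4985 -.15 .04 88.7
```

```text
clock: 38.7
eef_pos: [0.4963, -0.1521, 0.1181]
tool_rot: [0.013, 1.0, 0.0, -0.002]
ft_force: [-0.2, -0.1, -0.3]
grip_width: 0.044
t 38.75 p [ 0.496  -0.1507  0.1182] x [-1.     0.024  0.004] y [0.024 1.    0.002] z [-0.004  0.002 -1.   ] g 0.0442 F [-0.6  0.6 -2.3] q [-0.3   0.36 -0.14  1.08  0.   -0.27]
travel [-0.0028  0.0007  0.0782]
psi0 88.6 dr [ 0.0016 -0.0043 -0.0013]
```

View pics/s25.png

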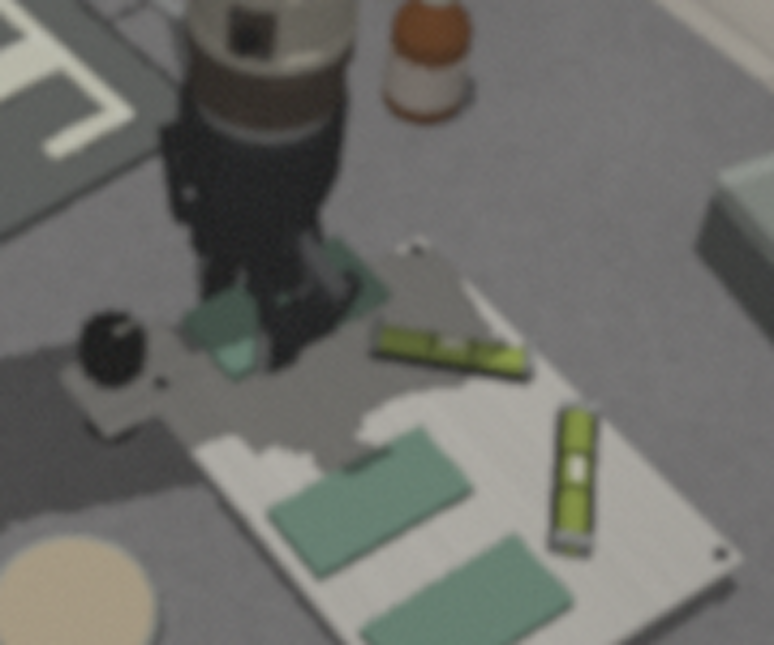

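```bash
python3 -m crank '{"dr":[[0,0,0],[0,0,0],[0,0,0],[0,0,0],[0,0,0],[0,0,0],[0,0,0],[0,0,0]],"travel":[[-0.001,0,0.03],[-0.001,0,0.055],[-0.001,0,0.07],[-0.001,0,0.076],[-0.001,0,0.079],[-0.001,0,0.081],[-0.001,0,0.081],[-0.001,0,0.081]],"hand":[0.02,0.02,0.02,0.02,0.02,0.02,0.02,0.02]}';  python3 - <<'E'
from h import *
st();c=snap("side","s26",(260,200,440,350),4.3)
E
```

```text
clock: 39.75
eef_pos: [0.4992, -0.1507, 0.0399]
tool_rot: [0.011, 1.0, -0.0, 0.0]
ft_force: [-0.4, 0.1, -1.0]
grip_width: 0.0444
t 39.75 p [ 0.4992 -0.1507  0.0399] x [-1.     0.022 -0.001] y [ 0.022  1.    -0.   ] z [ 0.001 -0.    -1.   ] g 0.0444 F [-0.4  0.1 -1. ] q [-0.29  0.45 -0.24  0.89  0.   -0.27]
```

View pics/s26.png

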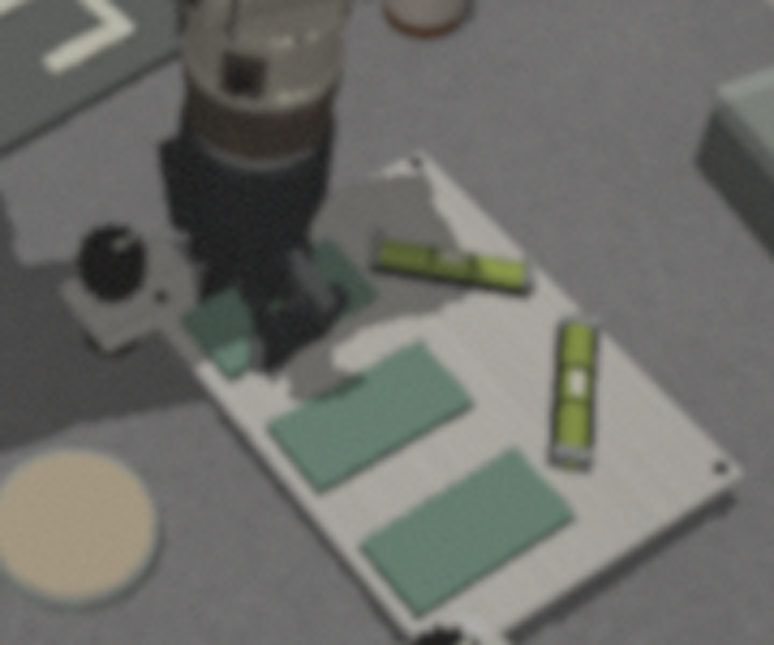

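```bash
python3 -m crank '{"dr":[[0,0,0],[0,0,0],[0,0,0],[0,0,0],[0,0,0],[0,0,0],[0,0,0],[0,0,0],[0,0,0]],"travel":[[0,0,0.001],[0,0,0.001],[0,0,0.001],[0,0,0.001],[0,0,0.001],[0,0,-0.03],[0,0,-0.08],[0,0,-0.12],[0,0,-0.12]],"hand":[0.02,0.02,0.058,0.058,0.058,0.058,0.058,0.058,0.058]}';  python3 go.py .39 -0.0 .16 3.4
```

```text
clock: 40.92
eef_pos: [0.5015, -0.1513, 0.1632]
tool_rot: [0.011, 1.0, -0.001, 0.004]
ft_force: [0.3, -0.1, -0.9]
grip_width: 0.0578
t 40.92 p [ 0.5015 -0.1513  0.1632] x [-1.     0.022 -0.008] y [ 0.022  1.    -0.002] z [ 0.008 -0.002 -1.   ] g 0.0578 F [ 0.3 -0.1 -0.9] q [-0.29  0.32 -0.07  1.17 -0.   -0.27]
travel [0.1147 0.1489 0.0019]
psi0 88.8 dr [0.0041 0.008  1.4897]
```

```bash
python3 -m crank '{"dr":[[0,0,0.18],[0,0,0.36],[0,0,0.54],[0,0,0.72],[0,0,0.9],[0,0,1.08],[0,0,1.26],[0,0,1.42],[0,0,1.49],[0,0,1.49]],"travel":[[0.113,0.149,0],[0.113,0.149,0],[0.113,0.149,0],[0.113,0.149,0],[0.113,0.149,0],[0.113,0.149,0],[0.113,0.149,0],[0.113,0.149,0],[0.113,0.149,0],[0.113,0.149,0]],"hand":[0.028,0.028,0.028,0.028,0.028,0.028,0.028,0.028,0.028,0.028]}';python3 plates.py .05
python3 - <<'E'
from h import *
snap("top","t27",(165,140,445,280),2.8)
E
python3 go.py .6493 .2138 .18 3.4; bash b.sh b27
```

```text
clock: 42.18
eef_pos: [0.3883, 0.0009, 0.1584]
tool_rot: [0.686, 0.728, -0.001, -0.001]
ft_force: [0.2, 0.6, -0.5]
grip_width: 0.0279
px [394.3 214.7] centre [ 0.5172 -0.3093  0.05  ] rect [39. 95.] yaw -0.9
px [368.1 213.6] centre [ 0.5205 -0.231   0.05  ] rect [36. 95.] yaw -2.3
px [341.1 212.9] centre [ 0.523  -0.1503  0.05  ] rect [39. 95.] yaw -1.2
px [133.  194.1] centre [0.5818 0.4773 0.05  ] rect [95. 44.] yaw -87.0
px [531.  154.3] centre [ 0.7053 -0.7381  0.05  ] rect [240.  98.] yaw 10.9
t 42.27 p [0.3886 0.0009 0.1588] x [-0.06   0.998  0.   ] y [ 0.998  0.06  -0.001] z [-0.001 -0.    -1.   ] g 0.0277 F [ 0.3 -0.6 -0.2] q [ 0.    0.07 -0.39  1.11 -0.    1.51]
travel [ 0.1968  0.273  -0.0216]
psi0 3.4 dr [-0.0013 -0.0001  0.0008]
t 42.48 p [0.389  0.0009 0.1592] x [-0.059  0.998  0.   ] y [ 0.998  0.059 -0.   ] z [-0.  0. -1.] g 0.028 F [-0.5  0.5  0.3] q [ 0.    0.07 -0.39  1.11  0.    1.51]
```

View pics/t27.png

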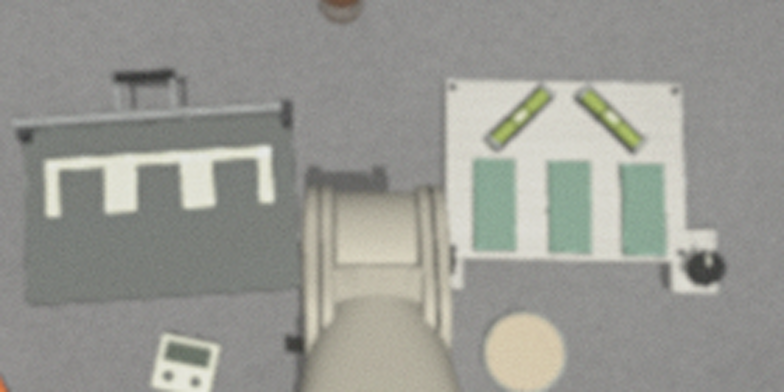

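View pics/b27.png

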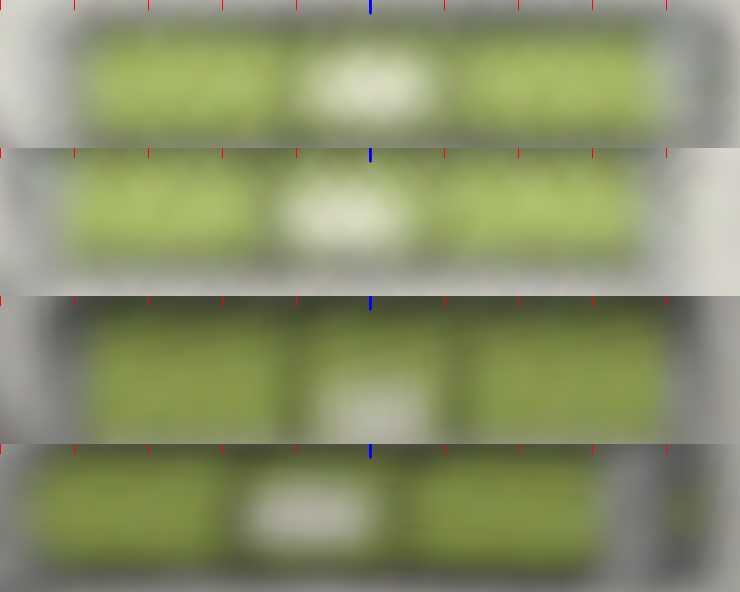

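```bash
python3 -m crank '{"dr":[[0,0,0],[0,0,0],[0,0,0],[0,0,0],[0,0,0],[0,0,0],[0,0,0],[0,0,0]],"travel":[[0.197,0.273,-0.021],[0.197,0.273,-0.021],[0.197,0.273,-0.021],[0.197,0.273,-0.021],[0.197,0.273,-0.021],[0.197,0.273,-0.021],[0.197,0.273,-0.021],[0.197,0.273,-0.021]],"hand":[0.028,0.028,0.028,0.028,0.028,0.028,0.028,0.028]}'; python3 go.py .6495 .2138 .0935 3.4;  python3 - <<'E'
from h import *
c=snap("side","s28",(180,100,320,220),5)
E
```

```text
clock: 43.48
eef_pos: [0.6492, 0.213, 0.1799]
tool_rot: [0.686, 0.728, -0.001, -0.0]
ft_force: [-1.1, -0.1, -0.2]
grip_width: 0.0281
t 43.48 p [0.6492 0.213  0.1799] x [-0.059  0.998 -0.001] y [ 0.998  0.059 -0.002] z [-0.002 -0.001 -1.   ] g 0.0281 F [-1.1 -0.1 -0.2] q [ 0.32  0.64  0.49  1.42 -0.    1.83]
travel [0.0008 0.0005 0.0864]
psi0 3.4 dr [-0.0016  0.0007 -0.0005]
```

View pics/s28.png

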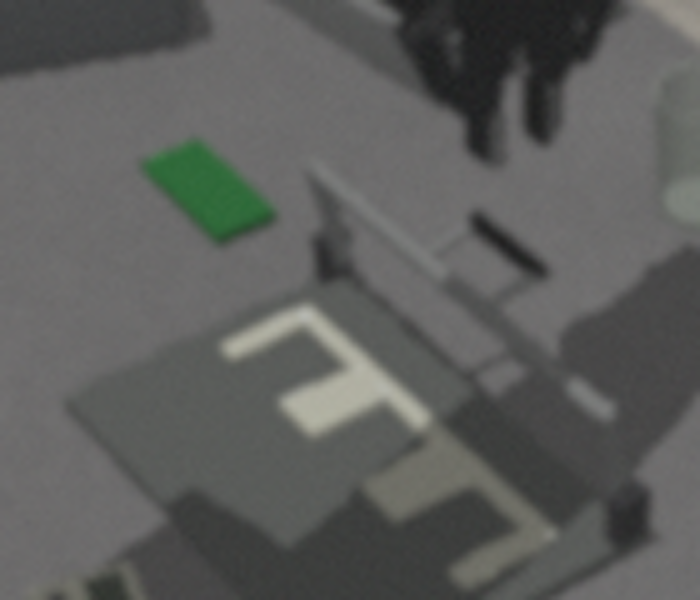

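Descend around the handle, grip and check.

```bash
python3 -m crank '{"dr":[[0,0,0],[0,0,0],[0,0,0],[0,0,0],[0,0,0],[0,0,0],[0,0,0],[0,0,0],[0,0,0]],"travel":[[0,0.0005,0.03],[0,0.0005,0.06],[0,0.0005,0.08],[0,0.0005,0.087],[0,0.0005,0.087],[0,0.0005,0.087],[0,0.0005,0.087],[0,0.0005,0.087],[0,0.0005,0.087]],"hand":[0.028,0.028,0.028,0.028,0.028,0,0,0,0]}'
python3 - <<'E'
from h import *
st();c=snap("side","s29",(180,100,320,220),5)
E
```

```text
clock: 44.65
eef_pos: [0.6511, 0.2137, 0.0949]
tool_rot: [0.686, 0.728, 0.001, 0.001]
ft_force: [-1.8, -1.4, 5.8]
grip_width: 0.0099
t 44.65 p [0.6511 0.2137 0.0949] x [-0.059  0.998  0.   ] y [0.998 0.059 0.002] z [ 0.002  0.    -1.   ] g 0.0099 F [-1.8 -1.4  5.8] q [ 0.32  0.69  0.35  1.23 -0.    1.83]
```

View pics/s29.png

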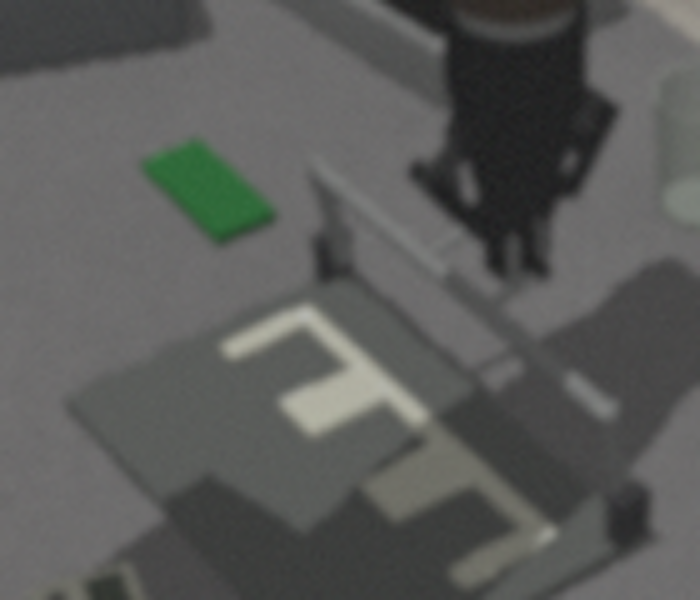

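```bash
python3 -m crank '{"dr":[[0,0,0],[0,0,0],[0,0,0],[0,0,0],[0,0,0],[0,0,0],[0,0,0],[0,0,0],[0,0,0],[0,0,0]],"travel":[[0,-0.006,-0.0014],[0,-0.0118,-0.0024],[0,-0.0191,-0.0031],[0,-0.0266,-0.0032],[0,-0.034,-0.0026],[0,-0.0413,-0.0014],[0,-0.0484,0.0005],[0,-0.0554,0.003],[0,-0.0622,0.006],[0,-0.0687,0.0097]],"hand":[0,0,0,0,0,0,0,0,0,0]}'; python3 -c "
from h import *
st()"
```

```text
clock: 45.95
eef_pos: [0.5854, 0.2096, 0.0879]
tool_rot: [0.686, 0.727, 0.004, 0.003]
ft_force: [1.2, -3.8, 15.2]
grip_width: 0.0098
t 45.95 p [0.5854 0.2096 0.0879] x [-0.058  0.998  0.   ] y [0.998 0.058 0.01 ] z [ 0.01   0.001 -1.   ] g 0.0098 F [ 1.2 -3.8 15.2] q [ 0.35  0.56  0.11  1.11 -0.    1.86]
```

```bash
python3 -m crank '{"dr":[[0,0,0],[0,0,0],[0,0,0],[0,0,0],[0,0,0],[0,0,0],[0,0,0],[0,0,0]],"travel":[[0,-0.006,0.0043],[0,-0.0118,0.0089],[0,-0.017,0.0141],[0,-0.0219,0.0197],[0,-0.0262,0.0256],[0,-0.03,0.0321],[0,-0.031,0.035],[0,-0.031,0.035]],"hand":[0,0,0,0,0,0,0,0]}'
python3 - <<'E'
from h import *
st();c=snap("side","s30",(180,120,320,240),5)
E
```

```text
clock: 46.95
eef_pos: [0.5506, 0.2073, 0.0497]
tool_rot: [0.686, 0.728, -0.0, 0.0]
ft_force: [-2.4, -3.5, 6.8]
grip_width: 0.0097
t 46.95 p [0.5506 0.2073 0.0497] x [-0.059  0.998 -0.001] y [0.998 0.059 0.   ] z [ 0.    -0.001 -1.   ] g 0.0097 F [-2.4 -3.5  6.8] q [ 0.36  0.55 -0.03  0.99 -0.    1.87]
```

View pics/s30.png

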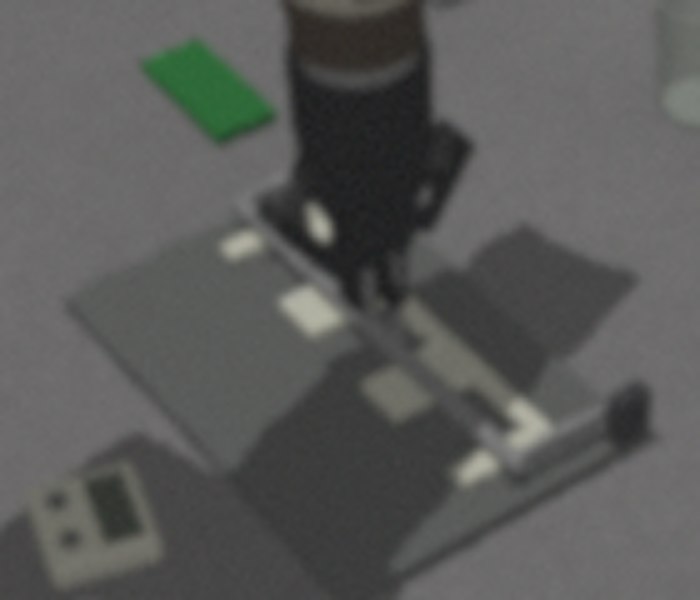

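```bash
python3 -m crank '{"dr":[[0,0,0],[0,0,0],[0,0,0]],"travel":[[0,-0.001,0.002],[0,-0.001,0.004],[0,-0.001,0.004]],"hand":[0,0,0]}'; python3 -m crank '{"dr":[[0,0,0],[0,0,0],[0,0,0],[0,0,0],[0,0,0],[0,0,0],[0,0,0],[0,0,0]],"travel":[[0,0.001,0],[0,0.001,0],[0,0.001,0],[0,0.001,0],[0,0.001,-0.03],[0,0.001,-0.08],[0,0.001,-0.12],[0,0.001,-0.12]],"hand":[0.05,0.05,0.05,0.05,0.05,0.05,0.05,0.05]}'; python3 go.py .38 .0 .18 3.4
```

```text
clock: 47.38
eef_pos: [0.5507, 0.2074, 0.0494]
tool_rot: [0.686, 0.728, 0.001, 0.001]
ft_force: [-9.0, -5.7, 25.2]
grip_width: 0.0095
clock: 48.38
eef_pos: [0.5535, 0.2089, 0.1687]
tool_rot: [0.686, 0.728, 0.004, 0.002]
ft_force: [-0.1, -0.2, -0.5]
grip_width: 0.0505
t 48.38 p [0.5535 0.2089 0.1687] x [-0.059  0.998  0.003] y [0.998 0.059 0.008] z [ 0.008  0.003 -1.   ] g 0.0505 F [-0.1 -0.2 -0.5] q [0.36 0.45 0.14 1.25 0.   1.87]
travel [-0.1982 -0.1854 -0.0132]
psi0 3.4 dr [ 0.0078 -0.0025 -0.0003]
```

It hit the stop (25 N with no movement), so the bar is down. I'll move clear and do the final check.

```bash
python3 -m crank '{"dr":[[0,0,0],[0,0,0],[0,0,0],[0,0,0],[0,0,0],[0,0,0],[0,0,0]],"travel":[[-0.198,-0.185,-0.013],[-0.198,-0.185,-0.013],[-0.198,-0.185,-0.013],[-0.198,-0.185,-0.013],[-0.198,-0.185,-0.013],[-0.198,-0.185,-0.013],[-0.198,-0.185,-0.013]],"hand":[0.05,0.05,0.05,0.05,0.05,0.05,0.05]}'; python3 plates.py .05; bash b.sh b31
python3 - <<'E'
from h import *
snap("top","t31",(100,70,450,300),2.2);snap("side","s31",None,1.4)
E
```

```text
clock: 49.25
eef_pos: [0.3783, -0.0004, 0.1773]
tool_rot: [0.686, 0.728, 0.0, -0.0]
ft_force: [0.3, 0.3, -1.0]
grip_width: 0.0502
px [394.3 214.6] centre [ 0.5176 -0.3093  0.05  ] rect [39. 96.] yaw -0.9
px [368.1 213.6] centre [ 0.5208 -0.231   0.05  ] rect [36. 95.] yaw -2.3
px [341.1 212.8] centre [ 0.5231 -0.1503  0.05  ] rect [39. 95.] yaw -1.0
px [133.  194.1] centre [0.5819 0.4775 0.05  ] rect [44. 94.] yaw -86.4
px [531.  154.4] centre [ 0.7051 -0.7382  0.05  ] rect [240.  98.] yaw 11.0
t 49.5 p [ 3.783e-01 -2.000e-04  1.774e-01] x [-0.06   0.998  0.   ] y [ 0.998  0.06  -0.001] z [-0.001  0.    -1.   ] g 0.0501 F [-0.6  0.2  0.2] q [-0.    0.04 -0.38  1.15  0.    1.51]
```

View pics/t31.png

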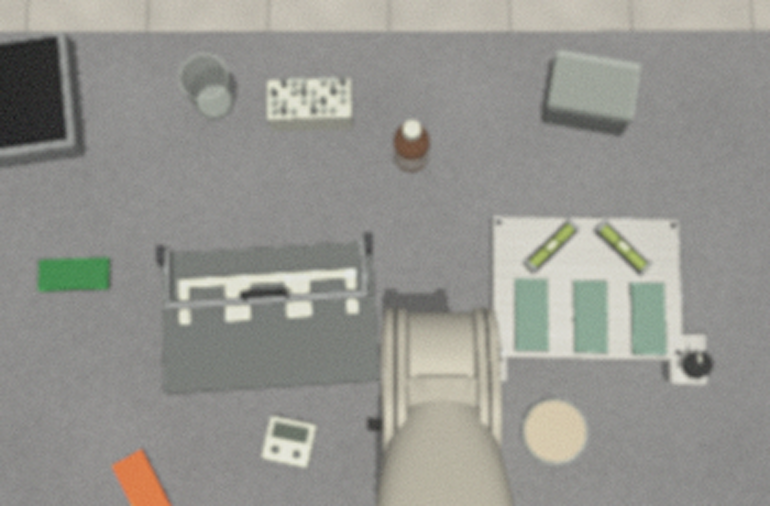

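View pics/s31.png

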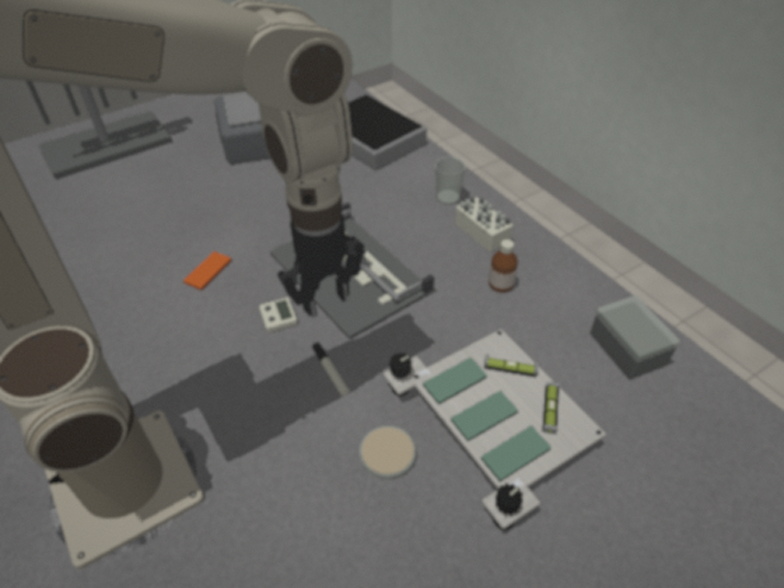

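View pics/b31.png

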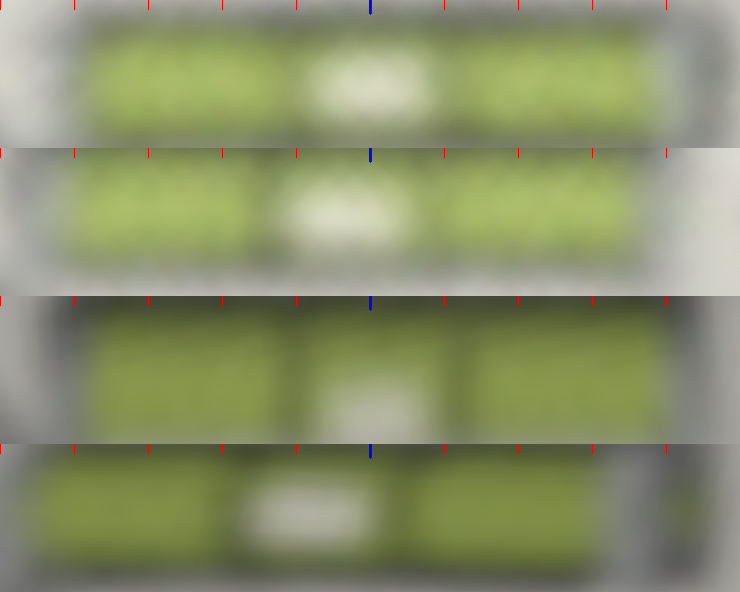

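The final views show all three plates flat on the table, both bubbles between their lines, the bar down and the bystanders in place. Handing in.

```bash
python3 -c "
from workcell import job
print(job.job_done())"; python3 plates.py .05
```

```text
the job is handed in; nothing more can be done
None
the job is handed in; nothing more can be done
```

I finished the job and handed it in at about 49.5 s on the robot's clock.

- **Levelling:** I turned the left knob about 1.9 rad anticlockwise and the right knob about 2.3 rad clockwise. In the last pictures, taken just before handing in, both bubbles were within about 1 mm of the middle of their vials, between the black lines. The vial centres I projected from my table fit were up to about 6 mm off in the side view. I therefore judged each bubble against its own lines, and the two cameras agreed.
- **Plates:** I lifted the bar to about 1.36 rad, slid all three plates out forwards, and laid them on the casting table. Their centres are about 80 mm apart, and the final pictures show them flat and not overlapping.
- **Clamp bar:** I swung the empty bar down until it met its stop, where it took 25 N without moving. The pictures show it down.
- **Other things:** The bystanders and the green and orange look-alikes look untouched in the final pictures.

I saw no plate knocked aside and no grip slackening during the run. No check failed. The one I tried after handing in could not run, because the robot no longer responded.

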